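# Clamp a freshly glued toy van with the turnbuckle clamp

## Robot

A 6-joint arm with a two-finger parallel gripper is mounted at the origin on the work surface. World frame = base frame: x ahead of the robot, y to its left, z up, the work surface at z = 0. Lengths are in m, angles in rad, forces in N, time in s.
With the tool pointing down it reaches from about 0.35 to 0.975 m from the base axis. Payload 4.9 kg.
Tool frame: the origin (TCP) lies at the very end of the fingers, on their centre line; the grasp point (between the pads) lies 19 mm behind it (manip.hold_point_z is the distance from the TCP to the grasp point, in m); z points along the fingers, y is the direction in which the jaws open and shut (so a half turn about z gives the same grasp; the last joint's range is limited). The gripper opens to 85 mm and grips with 20 to 120 N. Pads are 22 mm wide; open, the fingers measure 114 mm over their backs; the gripper's body (76 mm by 85 mm) begins 54 mm behind the grasp point. The pads swing forward as they close: fully open they stand 13 mm farther back than shut.
Start: joints at [-1.395, 0.053, 1.613, -0, 1.476, -0.119], TCP at [0.182, -0.598, 0.211] pointing down, gripper open.
Joint ranges: [-3.01, 3.01], [-1.01, 2.22], [0.06, 2.58], [-1.02, 4.17], [0.09, 2.62], [-3.14, 3.14]. Speed limits (rad/s): [2.57, 2.57, 3.14, 3.14, 3.14, 3.14].

## Interface

Orientations are given as a unit quaternion [w, x, y, z].
In Python, from plant import monitor, grab_frame, camera_params, ticket, manip gives the robot as it stands.
- The arm moves only by the tool play_rows, never from a script. Its argument "commands" is a list of rows, each an object of numbers: "dx", "dy", "dz": the shift along the tool's x, y, z in cm; "rx", "ry", "rz": the turn, a rotation vector about the tool's x, y, z in rad; "claw": the closure, from 0 (fully open) to 1 (shut). In form: [{"dx": .., "dy": .., "dz": .., "rx": .., "ry": .., "rz": .., "claw": ..}, ...]. A call has 1 to 5 rows; each row is the pose to reach, as a shift and turn from the pose measured when the call began, along the tool's axes at that moment; what a row does not reach only later rows make up. A row lasts 1/10 s, in which the tool goes at most 50 mm and 8.59 degrees, less where a joint would pass 70% of its speed; a pose out of reach is approached as far as the arm can. A call with a gripper value outside its range is refused whole. The fingers move at their own pace and stop on an object; the grip force is fixed at half the most. Time passes only in rows, so rows that repeat a pose let the fingers close. It gives the time, the measured TCP pose, the force and the opening at its end, in the units of the state.
- monitor.state(): the state, without advancing time (a new reading comes with each control period).
- grab_frame(name): name is "scene" or "top"; returns the picture (384x512x3 uint8, blue, green, red); there is no depth.
- camera_params(name): a dict with "fx", "fy", "cx", "cy" (pixels), "rvec" (rotation vector, rad) and "tvec" (3), from world to camera coordinates, as OpenCV has them. Camera axes: x right, y down, z forward; pixel columns grow to the right and rows downward; lengths in m; the calibration is good to about 2 mm. A picture is of the moment at which its call begins. camera_params takes no time and is no camera call.
- ticket.job_done(): hands the job in, once; it reports no verdict.
The state is a dict: "time": time; "joint_pos": joint angles; "joint_vel": joint speeds; "joint_efforts": joint torques, N m; "tool_pos": TCP position; "tool_rot": TCP orientation; "contact_force": force on the tool from outside, world axes, zero at the start; "ft_torque": the same for the moment, N m; "gripper_width": opening from 0.0 (shut) to 1.0 (fully open).
Only numpy, scipy, OpenCV 4.12 (cv2) and the standard library are available. Lean on these libraries where they do the work, as an engineer would, in place of code of your own. Each camera call takes 0.05 s, during which the arm holds its last target.

## Task

Stand the freshly glued wooden toy van upright on the cork bed of the clamp, lengthwise between the two rubber pads, midway between them and midway across the bed, and let go of it. Then turn the brass turnbuckle sleeve, the tops of its red-tipped spokes going away from the robot, so that both jaws draw in and grip the van and the inner edge of each blue crossbar ends up on its green band. Do not tip over the glue jar.

Things in the scene. Friction and masses are not known exactly. Their poses are not given: they have to be found in the camera images.
- van: Toy van, a two-tone wooden block (pale half, dark half, painted wheels and windows): 100 mm long (its x), 44 wide (y), 66 tall, 0.13 to 0.25 kg. Origin: centre of its underside, z up. It stands on the table on the robot's left, long axis roughly along world x; grip it across its width. Which end points which way in the clamp is free.
- clamp: Fixed clamp on a 260 (x) x 330 (y) x 12 mm plywood base; origin: centre of its underside. Its x points roughly away from the robot, y left (yaw up to 0.25 rad). Cork bed on the robot's side, turnbuckle on the far side. Two blue jaws slide along y: 22 mm thick crossbars along x (top 35 mm above the table) with an 82 mm tall upright behind each pad and a 91 mm tall lug for each threaded rod.
- bed (a point): Centre of the cork bed's top, 24 mm above the table, at clamp-local x -85 mm, y 0; the bed is 66 (x) x 130 (y) mm. The van's underside centre belongs here, its length along the clamp's y. Axes as the clamp's.
- sleeve_axis (a point): Centre of the brass turnbuckle sleeve, 75 mm above the table, at clamp-local x +75 mm, y 0. Axes as the clamp's; the sleeve's axis is y. Sleeve 110 mm long, 34 mm diameter, with four 10 mm thick steel spokes at 90 degrees round its middle (local y 0), each ending in a 16 mm red ball centred 48 mm from the axis.
- sleeve (a joint): Turn of the sleeve, rad, 0 to 8.25 (stop), starts at 0 to 2.3. At 0 and each quarter turn one spoke is upright. It grows, closing the jaws, as the top spokes move to clamp +x (away from robot and bed); a turn draws each jaw in 24 mm. Stiff (0.18 to 0.3 N m), stays where left. Closed fingertips just above the sleeve push a spoke from 40 degrees before upright to 60 past it; one leaning more to the finger binds.
- band_left (a point): Middle of the green band painted on the base for the left jaw, at clamp-local x -5, y +68 mm, 13 mm above the table. The band is 50 mm (x) by 8 mm (y), with a white line at either side. The inner edge of the left crossbar (clamp-local y = 94 mm minus jaw travel) passes over it: all green shows while too open, none when too far closed.
- band_right (a point): The same for the right jaw, at clamp-local y -68 mm.
- jaw_left (a joint): Travel of the left jaw towards the middle, m, 0.00382 times the sleeve's turn. The pad meets the centred van at 0.020; the crossbar's inner edge is on its green band from 0.022 to 0.030.
- jaw_right (a joint): The same for the right jaw; both always move together.
- pad_left: Black rubber pad of the left jaw, 52 (x) x 10 (y) x 44 mm (30 to 74 mm above the table), on a spring of 1500 N/m that gives up to 12 mm. Its face is 70 mm minus the jaw travel from the clamp's centre line until it meets the van. Origin: the clamp's origin shifted with the pad; axes as the clamp's.
- pad_right: The same for the right jaw.
- jar: Glue jar of amber glass with white lid, 54 mm in diameter, 70 mm tall, loose, standing on the table on the robot's left, nearer or farther than the van. Origin: centre of its underside.
There are look-alikes about, which are no part of the job. What is shaped like the van but purple or turquoise is not meant.

How it is judged:
On the way:
1. the van stands upright on the cork bed between the pads (its centre within 18 mm of the bed's), let go, the jaws not yet closed on it (horizontal distance between van and bed below 0.018 m and z of van in the frame of bed between -0.004 and 0.005 m and angle between van's own z axis and vertical below 0.08 rad and linear speed of van below 0.02 m/s and contact force between the fingers and van below 0.1 N and value of joint jaw_left below 0.022 m), for 0.2 s.
At the end, for the whole second after the job is handed in: Van upright on the bed (5 mm, 0.08 rad), centre within 18 mm of the bed's, lengthwise along the clamp's y within 0.1 rad, at rest and not held; both jaws at 22 to 30 mm travel (edges on the green bands), both pads pressing it with over 1 N, sleeve still (horizontal distance between van and bed below 0.018 m and z of van in the frame of bed between -0.004 and 0.005 m and angle between van's own z axis and vertical below 0.08 rad and linear speed of van below 0.02 m/s and contact force between the fingers and van below 0.1 N and angle between the x axis of van and the y axis of clamp, either way round below 0.1 rad and value of joint jaw_left between 0.022 and 0.03 m and contact force between each of pad_left, pad_right and van above 1 N and value of joint jaw_right between 0.022 and 0.03 m and velocity of joint sleeve between -0.2 and 0.2 rad/s); the robot touches nothing.
It fails at once if the glue jar is tipped over (angle between jar's own z axis and vertical above 0.7 rad).
It also fails if it takes over 67 s, if anything falls off the work surface, if the arm or the gripper's body presses on something with over 40 N, if the wrist force passes 120 N, or if a joint passes its speed limit or range.

## Working session

There is one attempt and no reset: what is moved stays moved. The work goes in short steps, Python scripts to look and compute and a tool call to move; the robot and the scene stay as the last step left them, time stands still between calls to the robot, and variables do not carry over. Pictures are saved under pics/ and viewed, and the job is handed in when it is done.

Besides the shell and the picture viewer there is one more tool, called after ">>>" by a JSON object that holds its "op" and its "data". play_rows: Moves the arm, as the interface text tells. Its arguments: {"type":"object","properties":{"commands":{"type":"array"}},"required":["commands"]}

```bash
ls; mkdir -p pics; python3 - <<'E'
from plant import monitor, grab_frame, camera_params, manip
import cv2
print(monitor.state()); print([ (a,getattr(manip,a)) for a in dir(manip) if not a.startswith('_')])
for n in ("scene","top"):
    cv2.imwrite(f"pics/{n}0.png",grab_frame(n)); print(camera_params(n))
E
```

```text
pics
{'time': 0.0, 'joint_pos': array([-1.39500529e+00,  5.33454693e-02,  1.61431826e+00,  2.73038710e-05,
        1.47598024e+00, -1.18974733e-01]), 'joint_vel': array([-0.00137041, -0.0001769 , -0.00088985, -0.00040782, -0.0006234 ,
       -0.00113126]), 'joint_efforts': array([ 2.82885139e-04, -3.93683338e+01, -3.70175672e+01, -1.59381507e-04,
        7.02486388e-03,  1.01444238e-05]), 'tool_pos': array([ 0.18147795, -0.59737389,  0.20965562]), 'tool_rot': array([-1.02563435e-03,  9.89158459e-01,  1.46848527e-01, -1.55494494e-05]), 'contact_force': array([-0.48794754,  0.04010028,  0.04121754]), 'ft_torque': array([ 0.03554219,  0.00557469, -0.01057904]), 'gripper_width': 1.0016263784970802}
[('IKError', <class 'plant.IKError'>), ('hold_point_z', 0.0187)]
{'fx': 448.83105455656874, 'fy': 448.83105455656874, 'cx': 253.64907608717482, 'cy': 198.991691584828, 'rvec': array([ 1.39725828,  2.3091454 , -0.7956772 ]), 'tvec': array([ 0.1205177 , -0.32166483,  1.28766307])}
{'fx': 391.53143445319233, 'fy': 391.53143445319233, 'cx': 249.18083955720869, 'cy': 197.25963533094807, 'rvec': array([ 2.17053704, -2.20636953, -0.00524439]), 'tvec': array([0.12427586, 0.45286642, 0.82396164])}
```

View pics/scene0.png

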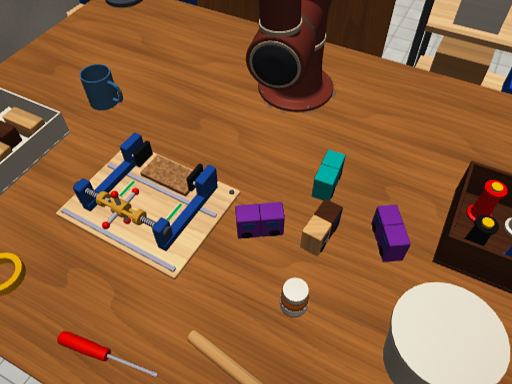

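View pics/top0.png

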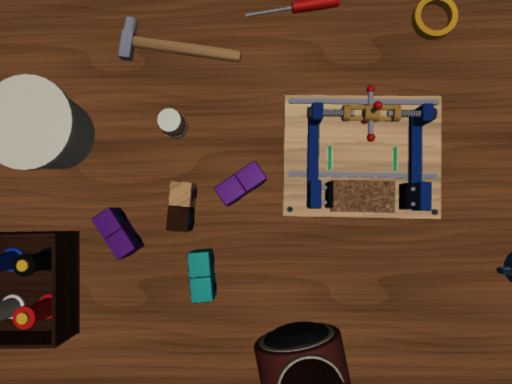

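The top view shows the van (pale/dark) at about px (180,206), the jar at (170,120), the bed at (363,196) and the sleeve at (371,113). I'll zoom in on these and measure them.

```bash
cat > h.py <<'E'
import numpy as np, cv2
from plant import monitor, grab_frame, camera_params, manip
def RT(n):
    p=camera_params(n);K=np.array([[p['fx'],0,p['cx']],[0,p['fy'],p['cy']],[0,0,1]]);return K,cv2.Rodrigues(p['rvec'])[0],np.array(p['tvec'])
def ray(n,uv,z):
    K,R,t=RT(n);d=R.T@np.linalg.inv(K)@[uv[0],uv[1],1];c=-R.T@t;return c+d*(z-c[2])/d[2]
def proj(n,X):
    p=camera_params(n);K,R,t=RT(n);return cv2.projectPoints(np.atleast_2d(np.array(X,float)),p['rvec'],p['tvec'],K,None)[0].reshape(-1,2)
E
python3 - <<'E'
from h import *
im=cv2.imread('pics/top0.png')
a=cv2.resize(im[85:230,275:450],None,fx=4.5,fy=4.1,interpolation=cv2.INTER_CUBIC); cv2.imwrite('pics/clampz.png',a[:600,:800])
a=cv2.resize(im[95:245,150:280],None,fx=4,fy=4,interpolation=cv2.INTER_CUBIC); cv2.imwrite('pics/vanz.png',a)
for n in('scene','top'):
    K,R,t=RT(n);print(n,-R.T@t)
hsv=cv2.cvtColor(im,cv2.COLOR_BGR2HSV)
# base outline mask
m=cv2.inRange(hsv,(10,60,150),(28,160,255)); m[:, :270]=0
m=cv2.morphologyEx(m,cv2.MORPH_CLOSE,np.ones((15,15)))
c=max(cv2.findContours(m,0,2)[0],key=cv2.contourArea);r=cv2.minAreaRect(c);b=cv2.boxPoints(r);print(r)
for q in b: print(q,ray('top',q,.012))
for name,lo,hi in (('green',(45,80,80),(80,255,255)),('red',(0,180,90),(6,255,255))):
    m=cv2.inRange(hsv,lo,hi);k,l,s,ce=cv2.connectedComponentsWithStats(m)
    for i in range(1,k):
        if s[i,4]>15: print(name,s[i],ce[i],ray('top',ce[i],.013))
E
```

```text
scene [0.97433611 0.38646723 0.8230317 ]
top [0.42918958 0.08765259 0.84116503]
((362.1114501953125, 156.30587768554688), (157.1620330810547, 122.37123107910156), 0.6585431694984436)
[282.83237 216.58429] [0.41275066 0.04633281 0.012     ]
[284.23886  94.22113] [0.6730542  0.03854605 0.012     ]
[441.39053   96.027466] [ 0.6605583  -0.29042554  0.012     ]
[439.98404 218.39062] [ 0.40405315 -0.27973833  0.012     ]
green [328 146   4  24  75] [329.08 157.12] [ 0.53653957 -0.05320262  0.013     ]
green [393 147   4  24  93] [394.51612903 158.37634409] [ 0.53109491 -0.18937293  0.013     ]
red [292   0  48  11 362] [312.72928177   3.67127072] [ 0.86627957 -0.02572498  0.013     ]
red [368  85   7   6  38] [370.86842105  87.73684211] [ 0.68176051 -0.1440898   0.013     ]
red [375 102   7   7  39] [377.87179487 104.87179487] [ 0.64493708 -0.1577783   0.013     ]
red [368 134   7   7  36] [370.75       136.83333333] [ 0.57757443 -0.14122386  0.013     ]
red [ 39 294  13   7  42] [ 45.61904762 296.33333333] [0.24993306 0.55604786 0.013     ]
red [ 12 306  23  24 279] [ 24.13620072 317.27956989] [0.20577227 0.60293368 0.013     ]
```

View pics/clampz.png

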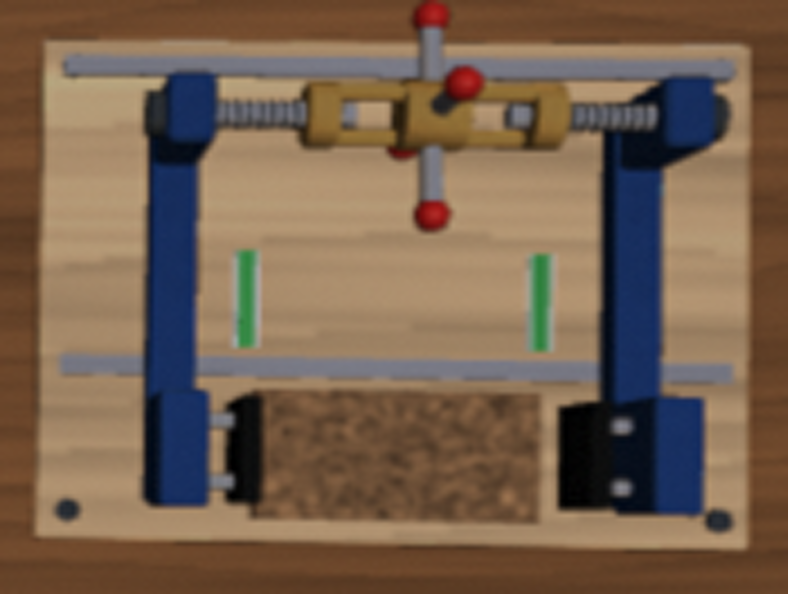

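View pics/vanz.png

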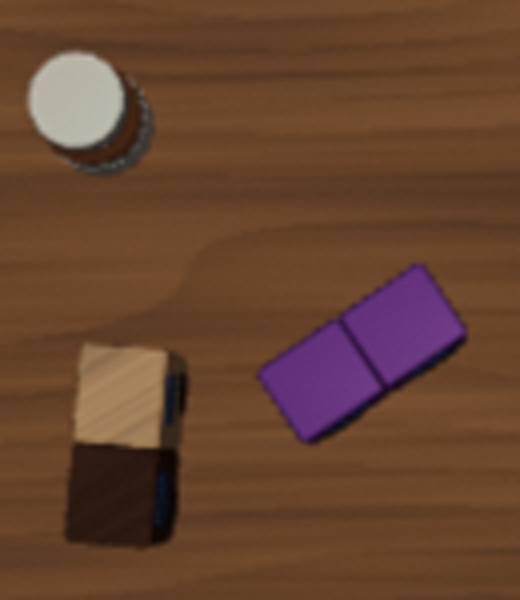

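```bash
cat >> h.py <<'E'
def fit(L,W):
    L=np.array(L)[:,:2];W=np.array(W)[:,:2];a=L-L.mean(0);b=W-W.mean(0)
    th=np.arctan2((a[:,0]*b[:,1]-a[:,1]*b[:,0]).sum(),(a*b).sum());R=np.array([[np.cos(th),-np.sin(th)],[np.sin(th),np.cos(th)]])
    t=W.mean(0)-R@L.mean(0);return t,th,(W-(L@R.T+t))*1000
E
python3 - <<'E'
from h import *
o=lambda x,y:((x+.5)/4.5-.5+275,(y+.5)/4.1-.5+85)
C=[(46,41,.13,.165),(748,46,.13,-.165),(748,549,-.13,-.165),(35,537,-.13,.165),(247,299,-.005,.068),(541,303,-.005,-.068)]
t,th,r=fit([c[2:] for c in C],[ray('top',o(*c[:2]),.012) for c in C]);print(t,th,r.round(1))
R=np.array([[np.cos(th),-np.sin(th)],[np.sin(th),np.cos(th)]])
w=lambda x,y:R@[x,y]+t
print('bed',w(-.085,0),'sleeve',w(.075,0))
im=cv2.imread('pics/scene0.png')
P=proj('scene',[[*w(x,y),.012] for x,y in((.13,.165),(.13,-.165),(-.13,-.165),(-.13,.165))]+[[*w(-.085,0),.024]]);
o=lambda x,y:((x+.5)/4-.5+150,(y+.5)/4-.5+95)
V=[(84,344),(168,352),(152,547),(66,541)]
W=[ray('top',o(*v),.066) for v in V];print(np.round(W,4))
vt,vth,vr=fit([(.05,.022),(.05,-.022),(-.05,-.022),(-.05,.022)],W);print('van',vt,vth,vr.round(1))
c,s=np.cos(vth),np.sin(vth)
Q=proj('scene',[[vt[0]+c*x-s*y,vt[1]+s*x+c*y,z] for z in(0,.066) for x,y in((.05,.022),(.05,-.022),(-.05,-.022),(-.05,.022))])
print('jar',ray('top',o(77,100),.070))
a=cv2.resize(im,None,fx=3,fy=3,interpolation=cv2.INTER_CUBIC)
for p in list(P)+list(Q): cv2.circle(a,tuple(int(round((v+.5)*3-.5)) for v in p),3,(255,0,255),-1)
cv2.imwrite('pics/ovl.png',a[380:860,150:950]); cv2.imwrite('pics/ovlb.png',a[540:800,850:1100])
E
```

```text
[ 0.53806104 -0.12185985] -0.03420994676262127 [[-1.5 -1.3]
 [-1.4  1.9]
 [ 1.3  0.8]
 [ 1.1 -0.3]
 [ 0.4 -0.5]
 [ 0.2 -0.7]]
bed [ 0.45311078 -0.11895257] sleeve [ 0.61301716 -0.12442509]
[[0.489  0.2714 0.066 ]
 [0.4842 0.2292 0.066 ]
 [0.3873 0.2383 0.066 ]
 [0.3909 0.2814 0.066 ]]
van [0.43786009 0.25510332] -0.0975838940880294 [[-0.8 -0.7]
 [-1.3  0.9]
 [ 1.4  0.3]
 [ 0.7 -0.5]]
jar [0.61086803 0.27280494 0.07      ]
```

View pics/ovl.png

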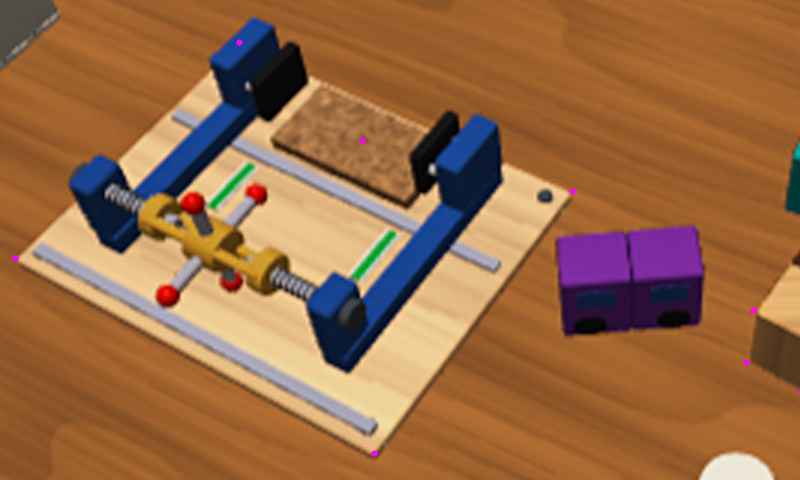

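View pics/ovlb.png

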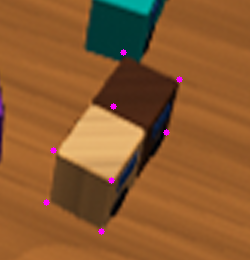

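```bash
cat >> h.py <<'E'
CT=np.array([0.53806,-0.12186]);CTH=-0.0342
def cw(x,y,z):
    c,s=np.cos(CTH),np.sin(CTH);return np.array([CT[0]+c*x-s*y,CT[1]+s*x+c*y,z])
E
python3 - <<'E'
from h import *
B=np.array([[370.87,87.74],[377.87,104.87],[370.75,136.83]])
for d in range(-45,46,5):
    P=[]
    for k in range(4):
        a=np.radians(d+90*k);P.append(proj('top',cw(.075+.048*np.sin(a),0,.075+.048*np.cos(a)))[0])
    D=np.linalg.norm(np.array(P)[None]-B[:,None],axis=2).min(1);print(d,D.round(1))
print(proj('top',[cw(.075,0,.075+.048),cw(.123,0,.075),cw(.027,0,.075)]))
# jaw travel: inner edge of crossbars at z .035
for x,n in ((197,'L'),(606,'R')):
    p=ray('top',((x+.5)/4.5-.5+275,(300+.5)/4.1-.5+85),.035)[:2]-CT
    print(n,p@[-np.sin(CTH),np.cos(CTH)])
E
```

```text
-45 [ 5.4 12.7  6. ]
-40 [ 4.5 12.6  5.2]
-35 [ 3.8 12.7  4.5]
-30 [ 3.1 13.1  3.9]
-25 [ 2.6 13.4  3.4]
-20 [ 2.  11.1  3. ]
-15 [1.5 8.8 2.6]
-10 [0.9 6.4 2.1]
-5 [0.5 4.1 1.6]
0 [1.  1.8 1. ]
5 [1.9 0.6 0.3]
10 [3.  2.7 0.7]
15 [4.2 4.7 1.7]
20 [5.6 6.7 2.9]
25 [7.  8.6 4.2]
30 [ 8.6 10.3  5.7]
35 [ 7.6 11.9  7.4]
40 [ 6.4 13.   7. ]
45 [ 5.4 12.7  6. ]
[[377.50075208 106.65426173]
 [370.54377573  88.69125273]
 [370.09083651 137.57465033]]
L 0.09400938223237065
R -0.09014513008011449
```

```bash
cat >> h.py <<'E'
from scipy.spatial.transform import Rotation as Ro
def cmd(x,y,z,ang):
    s=monitor.state();q=s['tool_rot'];R=Ro.from_quat([q[1],q[2],q[3],q[0]])
    d=R.inv().apply(np.array([x,y,z])-s['tool_pos'])*100
    T=Ro.from_matrix(np.array([[np.cos(ang),np.sin(ang),0],[np.sin(ang),-np.cos(ang),0],[0,0,-1]]))
    print('t',round(s['time'],2),'pos',s['tool_pos'].round(4),'F',s['contact_force'].round(1),'w',round(s['gripper_width'],3))
    print('  d',d.round(2),'r',(R.inv()*T).as_rotvec().round(3), 'q',s['joint_pos'].round(2))
E
python3 -c "
from h import *
cmd(.5,-.15,.22,.1);cmd(.438,.255,.22,-.098)"
```

```text
t 0.1 pos [ 0.1815 -0.5974  0.2098] F [ 0.1  0.2 -1. ] w 1.0
  d [ 43.48 -33.56  -0.95] r [-0.002 -0.     0.195] q [-1.39  0.05  1.61  0.    1.48 -0.12]
t 0.1 pos [ 0.1815 -0.5974  0.2098] F [ 0.1  0.2 -1. ] w 1.0
  d [ 49.31 -74.11  -0.87] r [-0.002  0.     0.393] q [-1.39  0.05  1.61  0.    1.48 -0.12]
```

>>> {"op": "play_rows", "data": {"commands": [{"dx":43.5,"dy":-33.5,"dz":-1,"rz":0.2,"claw":0.15},{"dx":43.5,"dy":-33.5,"dz":-1,"rz":0.2,"claw":0.15},{"dx":43.5,"dy":-33.5,"dz":-1,"rz":0.2,"claw":0.15},{"dx":43.5,"dy":-33.5,"dz":-1,"rz":0.2,"claw":0.15},{"dx":43.5,"dy":-33.5,"dz":-1,"rz":0.2,"claw":0.15}]}}

```text
invalid input
```

>>> {"op": "play_rows", "data": {"commands": [{"dx":27.0,"dy":-20.8,"dz":-1,"claw":0.15},{"dx":27.0,"dy":-20.8,"dz":-1,"claw":0.15},{"dx":27.0,"dy":-20.8,"dz":-1,"claw":0.15},{"dx":27.0,"dy":-20.8,"dz":-1,"claw":0.15},{"dx":27.0,"dy":-20.8,"dz":-1,"claw":0.15}]}}

```text
invalid input
```

```bash
python3 -c "
from h import *
cmd(.438,.255,.22,-.098)"
```

```text
t 0.1 pos [ 0.1815 -0.5974  0.2098] F [ 0.1  0.2 -1. ] w 1.0
  d [ 49.31 -74.11  -0.87] r [-0.002  0.     0.393] q [-1.39  0.05  1.61  0.    1.48 -0.12]
```

>>> {"op": "play_rows", "data": {"commands": [{"dx":43.5,"dy":-33.5,"dz":-1,"rx":0,"ry":0,"rz":0.2,"claw":0.15},{"dx":43.5,"dy":-33.5,"dz":-1,"rx":0,"ry":0,"rz":0.2,"claw":0.15},{"dx":43.5,"dy":-33.5,"dz":-1,"rx":0,"ry":0,"rz":0.2,"claw":0.15},{"dx":43.5,"dy":-33.5,"dz":-1,"rx":0,"ry":0,"rz":0.2,"claw":0.15},{"dx":43.5,"dy":-33.5,"dz":-1,"rx":0,"ry":0,"rz":0.2,"claw":0.15}]}}

```text
time: 0.6
tool_pos: [0.3272, -0.3925, 0.2148]
tool_rot: [-0.001, 0.999, 0.047, -0.0]
contact_force: [1.4, 0.5, 0.4]
gripper_width: 0.854
```

```bash
python3 -c "
from h import *
cmd(.5,-.15,.22,.1)
cmd(.438,.255,.22,-.098)"
```

```text
t 0.6 pos [ 0.3272 -0.3925  0.2148] F [1.4 0.5 0.4] w 0.854
  d [ 19.48 -22.52  -0.47] r [-0.002  0.    -0.006] q [-1.02 -0.23  1.87  0.    1.5   0.45]
t 0.6 pos [ 0.3272 -0.3925  0.2148] F [1.4 0.5 0.4] w 0.854
  d [ 17.12 -63.42  -0.37] r [-0.002  0.     0.192] q [-1.02 -0.23  1.87  0.    1.5   0.45]
```

>>> {"op": "play_rows", "data": {"commands": [{"dx":19.5,"dy":-22.5,"dz":-0.5,"rx":0,"ry":0,"rz":0,"claw":0.15},{"dx":19.5,"dy":-22.5,"dz":-0.5,"rx":0,"ry":0,"rz":0,"claw":0.15},{"dx":19.5,"dy":-22.5,"dz":-0.5,"rx":0,"ry":0,"rz":0,"claw":0.15},{"dx":19.5,"dy":-22.5,"dz":-0.5,"rx":0,"ry":0,"rz":0,"claw":0.15},{"dx":17,"dy":-63.5,"dz":-0.5,"rx":0,"ry":0,"rz":0.2,"claw":0.15}]}}

```text
time: 1.1
tool_pos: [0.4437, -0.1827, 0.2186]
tool_rot: [-0.002, 1.0, -0.024, -0.0]
contact_force: [0.9, -0.1, -0.4]
gripper_width: 0.847
```

```bash
python3 -c "
from h import *
cmd(.438,.255,.22,-.098)"
```

```text
t 1.1 pos [ 0.4437 -0.1827  0.2186] F [ 0.9 -0.1 -0.4] w 0.847
  d [-2.68e+00 -4.37e+01 -1.00e-02] r [-0.003  0.001  0.05 ] q [-0.55 -0.31  1.93  0.    1.52  1.07]
```

>>> {"op": "play_rows", "data": {"commands": [{"dx":-2.7,"dy":-43.7,"dz":0,"rx":0,"ry":0,"rz":0.05,"claw":0.15},{"dx":-2.7,"dy":-43.7,"dz":0,"rx":0,"ry":0,"rz":0.05,"claw":0.15},{"dx":-2.7,"dy":-43.7,"dz":0,"rx":0,"ry":0,"rz":0.05,"claw":0.15},{"dx":-2.7,"dy":-43.7,"dz":0,"rx":0,"ry":0,"rz":0.05,"claw":0.15},{"dx":-2.7,"dy":-43.7,"dz":0,"rx":0,"ry":0,"rz":0.05,"claw":0.15}]}}

```text
time: 1.6
tool_pos: [0.4389, 0.0673, 0.2192]
tool_rot: [-0.002, 0.999, -0.049, -0.0]
contact_force: [1.2, -0.4, 0.3]
gripper_width: 0.852
```

```bash
python3 -c "
from h import *
cmd(.438,.255,.12,-.098)"
```

```text
t 1.6 pos [0.4389 0.0673 0.2192] F [ 1.2 -0.4  0.3] w 0.852
  d [ -1.94 -18.64   9.98] r [-0.003  0.    -0.001] q [-0.02 -0.41  2.    0.    1.55  1.65]
```

>>> {"op": "play_rows", "data": {"commands": [{"dx":-1.9,"dy":-18.6,"dz":4,"rx":0,"ry":0,"rz":0,"claw":0.15},{"dx":-1.9,"dy":-18.6,"dz":4,"rx":0,"ry":0,"rz":0,"claw":0.15},{"dx":-1.9,"dy":-18.6,"dz":7,"rx":0,"ry":0,"rz":0,"claw":0.15},{"dx":-1.9,"dy":-18.6,"dz":10,"rx":0,"ry":0,"rz":0,"claw":0.15},{"dx":-1.9,"dy":-18.6,"dz":10,"rx":0,"ry":0,"rz":0,"claw":0.15}]}}

```text
time: 2.1
tool_pos: [0.4356, 0.2563, 0.1159]
tool_rot: [-0.001, 0.999, -0.048, -0.003]
contact_force: [0.2, -0.4, -0.2]
gripper_width: 0.85
```

```bash
python3 -c "
from h import *
cmd(.438,.255,.022,-.098)
cv2.imwrite('pics/s1.png',cv2.resize(grab_frame('scene')[130:300,230:420],None,fx=3,fy=3))
cv2.imwrite('pics/t1.png',cv2.resize(grab_frame('top')[130:270,120:280],None,fx=4,fy=4))"
```

```text
t 2.1 pos [0.4356 0.2563 0.1159] F [ 0.2 -0.4 -0.2] w 0.85
  d [0.3  0.12 9.39] r [-0.001  0.005  0.003] q [ 0.38 -0.16  1.98  0.    1.33  2.05]
```

View pics/s1.png

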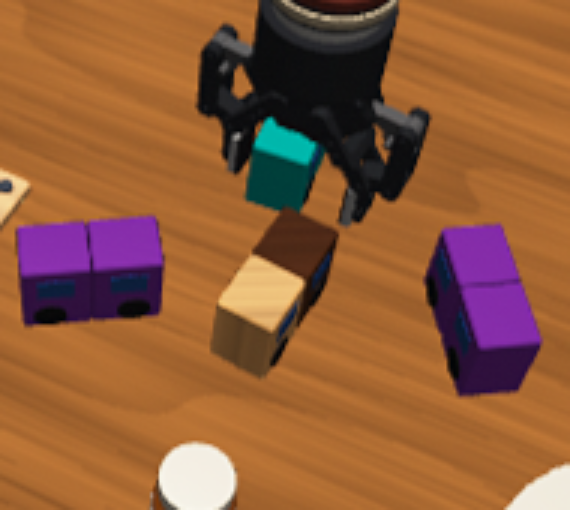

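View pics/t1.png

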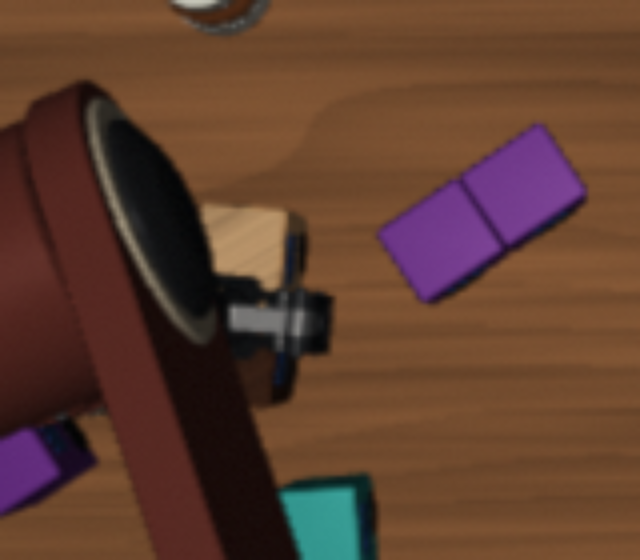

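The fingers straddle the van and are clear of the decoys, so I'll descend.

>>> {"op": "play_rows", "data": {"commands": [{"dx":0.3,"dy":0.1,"dz":4,"rx":0,"ry":0.005,"rz":0,"claw":0.15},{"dx":0.3,"dy":0.1,"dz":7,"rx":0,"ry":0.005,"rz":0,"claw":0.15},{"dx":0.3,"dy":0.1,"dz":9.4,"rx":0,"ry":0.005,"rz":0,"claw":0.15},{"dx":0.3,"dy":0.1,"dz":9.4,"rx":0,"ry":0.005,"rz":0,"claw":0.15},{"dx":0.3,"dy":0.1,"dz":9.4,"rx":0,"ry":0.005,"rz":0,"claw":0.15}]}}

```text
time: 2.7
tool_pos: [0.4381, 0.2534, 0.0227]
tool_rot: [0.0, 0.999, -0.048, -0.001]
contact_force: [-0.1, 0.5, 0.4]
gripper_width: 0.852
```

>>> {"op": "play_rows", "data": {"commands": [{"dx":0,"dy":0,"dz":0,"rx":0,"ry":0,"rz":0,"claw":0.8},{"dx":0,"dy":0,"dz":0,"rx":0,"ry":0,"rz":0,"claw":0.8},{"dx":0,"dy":0,"dz":0,"rx":0,"ry":0,"rz":0,"claw":0.8},{"dx":0,"dy":0,"dz":0,"rx":0,"ry":0,"rz":0,"claw":0.8},{"dx":0,"dy":0,"dz":0,"rx":0,"ry":0,"rz":0,"claw":0.8}]}}

```text
time: 3.2
tool_pos: [0.4404, 0.2544, 0.0257]
tool_rot: [-0.001, 0.999, -0.048, 0.001]
contact_force: [-0.9, 0.8, 6.8]
gripper_width: 0.499
```

```bash
python3 -c "
from h import *
cmd(.438,.255,.022,-.098)"
```

```text
t 3.2 pos [0.4404 0.2544 0.0257] F [-0.9  0.8  6.8] w 0.499
  d [-0.24 -0.03  0.37] r [-0.002 -0.003  0.002] q [ 0.38 -0.03  2.03  0.    1.14  2.04]
```

>>> {"op": "play_rows", "data": {"commands": [{"dx":0,"dy":0,"dz":-2,"rx":0,"ry":0,"rz":0,"claw":0.8},{"dx":0,"dy":0,"dz":-5,"rx":0,"ry":0,"rz":0,"claw":0.8},{"dx":0,"dy":0,"dz":-9,"rx":0,"ry":0,"rz":0,"claw":0.8},{"dx":0,"dy":0,"dz":-13,"rx":0,"ry":0,"rz":0,"claw":0.8},{"dx":0,"dy":0,"dz":-16,"rx":0,"ry":0,"rz":0,"claw":0.8}]}}

```text
time: 3.7
tool_pos: [0.4404, 0.2543, 0.189]
tool_rot: [-0.002, 0.999, -0.048, 0.003]
contact_force: [0.2, 0.6, -2.4]
gripper_width: 0.501
```

```bash
python3 -c "
from h import *
cmd(.453,-.119,.2,1.537)
cv2.imwrite('pics/s2.png',cv2.resize(grab_frame('scene')[100:300,200:420],None,fx=3,fy=3))"
```

```text
t 3.7 pos [0.4404 0.2543 0.189 ] F [ 0.2  0.6 -2.4] w 0.501
  d [ 4.84 37.03 -1.21] r [ 0.002 -0.008 -1.633] q [ 0.38 -0.22  1.91  0.    1.45  2.04]
```

View pics/s2.png

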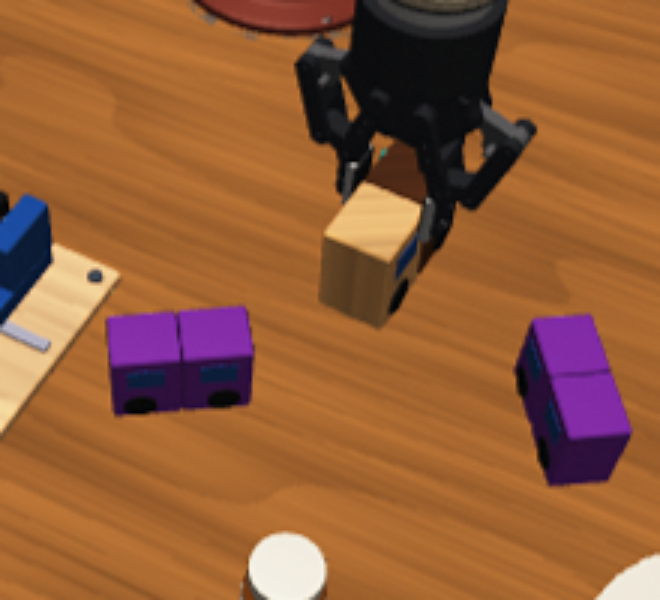

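>>> {"op": "play_rows", "data": {"commands": [{"dx":4.8,"dy":36.8,"dz":-1,"rx":0,"ry":0,"rz":-1.635,"claw":0.8},{"dx":4.8,"dy":36.8,"dz":-1,"rx":0,"ry":0,"rz":-1.635,"claw":0.8},{"dx":4.8,"dy":36.8,"dz":-1,"rx":0,"ry":0,"rz":-1.635,"claw":0.8},{"dx":4.8,"dy":36.8,"dz":-1,"rx":0,"ry":0,"rz":-1.635,"claw":0.8},{"dx":4.8,"dy":36.8,"dz":-1,"rx":0,"ry":0,"rz":-1.635,"claw":0.8}]}}

```text
time: 4.25
tool_pos: [0.4496, 0.0379, 0.1955]
tool_rot: [0.001, 0.962, 0.273, 0.004]
contact_force: [1.6, 0.3, -1.4]
gripper_width: 0.505
```

```bash
python3 -c "
from h import *
cmd(.453,-.1166,.2,1.537)"
```

```text
t 4.25 pos [0.4496 0.0379 0.1955] F [ 1.6  0.3 -1.4] w 0.505
  d [-7.82 13.33 -0.47] r [ 0.007 -0.006 -0.984] q [-0.08 -0.38  2.02  0.    1.49  0.94]
```

>>> {"op": "play_rows", "data": {"commands": [{"dx":-7.8,"dy":13.3,"dz":-0.5,"rx":0,"ry":0,"rz":-0.985,"claw":0.8},{"dx":-7.8,"dy":13.3,"dz":-0.5,"rx":0,"ry":0,"rz":-0.985,"claw":0.8},{"dx":-7.8,"dy":13.3,"dz":-0.5,"rx":0,"ry":0,"rz":-0.985,"claw":0.8},{"dx":-7.8,"dy":13.3,"dz":-0.5,"rx":0,"ry":0,"rz":-0.985,"claw":0.8},{"dx":-7.8,"dy":13.3,"dz":-0.5,"rx":0,"ry":0,"rz":-0.985,"claw":0.8}]}}

```text
time: 4.75
tool_pos: [0.4526, -0.1194, 0.2003]
tool_rot: [0.002, 0.816, 0.578, 0.003]
contact_force: [-0.1, 1.1, -1.5]
gripper_width: 0.497
```

```bash
python3 -c "
from h import *
cmd(.453,-.1166,.14,1.537)"
```

```text
t 4.75 pos [ 0.4526 -0.1194  0.2003] F [-0.1  1.1 -1.5] w 0.497
  d [ 0.26 -0.11  6.03] r [ 0.008 -0.001 -0.305] q [-0.42 -0.34  1.98  0.    1.49 -0.08]
```

>>> {"op": "play_rows", "data": {"commands": [{"dx":0.3,"dy":-0.1,"dz":2,"rx":0.006,"ry":0,"rz":-0.305,"claw":0.8},{"dx":0.3,"dy":-0.1,"dz":4,"rx":0.006,"ry":0,"rz":-0.305,"claw":0.8},{"dx":0.3,"dy":-0.1,"dz":6,"rx":0.006,"ry":0,"rz":-0.305,"claw":0.8},{"dx":0.3,"dy":-0.1,"dz":6,"rx":0.006,"ry":0,"rz":-0.305,"claw":0.8},{"dx":0.3,"dy":-0.1,"dz":6,"rx":0.006,"ry":0,"rz":-0.305,"claw":0.8}]}}

```text
time: 5.25
tool_pos: [0.4529, -0.1162, 0.1402]
tool_rot: [0.0, 0.719, 0.695, 0.001]
contact_force: [1.1, 0.5, -1.5]
gripper_width: 0.501
```

```bash
python3 -c "
from h import *
cmd(.4531,-.1166,.06,1.537)
a=cv2.resize(grab_frame('scene')[100:300,40:260],None,fx=3,fy=3,interpolation=2);cv2.imwrite('pics/s3.png',a)
a=cv2.resize(grab_frame('top')[80:250,270:460],None,fx=3,fy=3,interpolation=2);cv2.imwrite('pics/t3.png',a)"
```

```text
t 5.25 pos [ 0.4529 -0.1162  0.1402] F [ 1.1  0.5 -1.5] w 0.501
  d [-0.05  0.01  8.02] r [ 0.002 -0.001 -0.001] q [-0.41 -0.29  2.04  0.    1.38 -0.38]
```

View pics/s3.png

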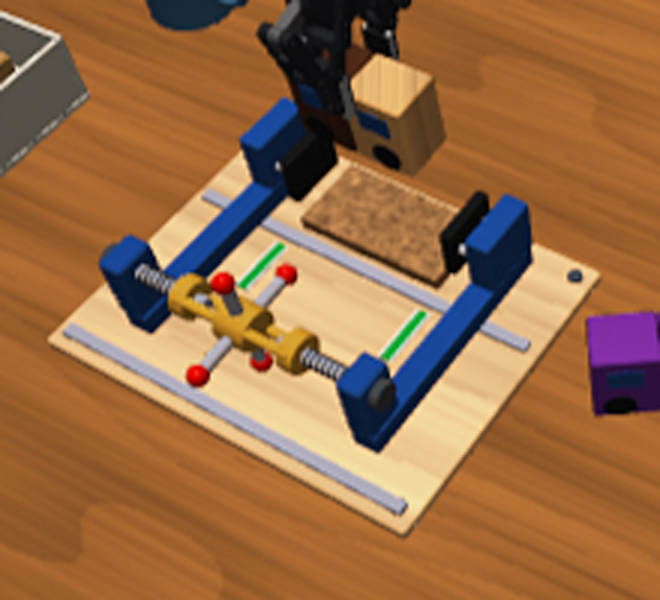

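View pics/t3.png

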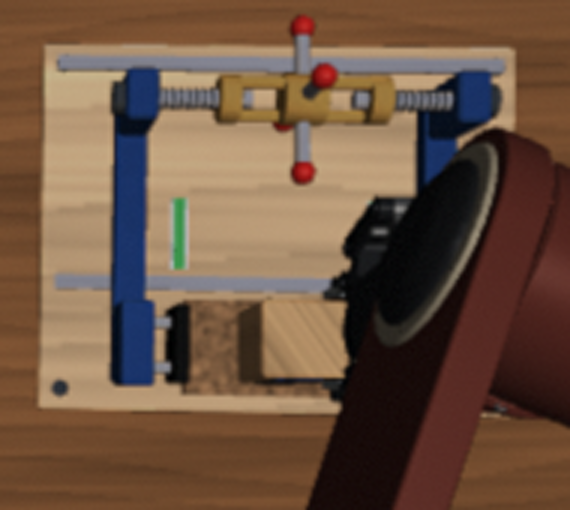

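```bash
python3 -c "
from h import *
f=lambda x,y:((x+.5)/3-.5+270,(y+.5)/3-.5+80)
for p in((262,300),(262,379)): 
  w=ray('top',f(*p),.180)[:2]-CT;c,s=np.cos(CTH),np.sin(CTH);print(w@[c,s],w@[-s,c])
"
```

```text
-0.06376710139571296 0.04925687166707519
-0.10790070090622603 0.048810468621907806
```

The van end measures −85.8/+49 mm in the clamp frame (ideal −85/+50), so I'll lower it.

>>> {"op": "play_rows", "data": {"commands": [{"dx":0,"dy":0,"dz":3,"rx":0.002,"ry":0,"rz":0,"claw":0.8},{"dx":0,"dy":0,"dz":6,"rx":0.002,"ry":0,"rz":0,"claw":0.8},{"dx":0,"dy":0,"dz":8.0,"rx":0.002,"ry":0,"rz":0,"claw":0.8},{"dx":0,"dy":0,"dz":8.6,"rx":0.002,"ry":0,"rz":0,"claw":0.8},{"dx":0,"dy":0,"dz":8.8,"rx":0.002,"ry":0,"rz":0,"claw":0.8}]}}

```text
time: 5.85
tool_pos: [0.4547, -0.1167, 0.0542]
tool_rot: [0.001, 0.719, 0.695, 0.001]
contact_force: [0.3, 0.4, -0.3]
gripper_width: 0.5
```

```bash
python3 -c "
from h import *
cmd(.4531,-.1166,.049,1.537)"
```

```text
t 5.85 pos [ 0.4547 -0.1167  0.0542] F [ 0.3  0.4 -0.3] w 0.5
  d [ 0.01 -0.16  0.52] r [ 0.003  0.    -0.   ] q [-0.41 -0.18  2.11  0.    1.21 -0.38]
```

>>> {"op": "play_rows", "data": {"commands": [{"dx":0,"dy":-0.1,"dz":0.1,"rx":0.002,"ry":0,"rz":0,"claw":0.8},{"dx":0,"dy":-0.1,"dz":0.2,"rx":0.002,"ry":0,"rz":0,"claw":0.8},{"dx":0,"dy":-0.1,"dz":0.2,"rx":0.002,"ry":0,"rz":0,"claw":0.8}]}}

```text
time: 6.15
tool_pos: [0.4546, -0.117, 0.0534]
tool_rot: [0.001, 0.719, 0.695, 0.001]
contact_force: [-0.7, -0.6, -2.0]
gripper_width: 0.503
```

>>> {"op": "play_rows", "data": {"commands": [{"dx":0,"dy":-0.1,"dz":0.2,"rx":0.002,"ry":0,"rz":0,"claw":0.8},{"dx":0,"dy":-0.1,"dz":0.3,"rx":0.002,"ry":0,"rz":0,"claw":0.8},{"dx":0,"dy":-0.1,"dz":0.3,"rx":0.002,"ry":0,"rz":0,"claw":0.8}]}}

```text
time: 6.45
tool_pos: [0.4535, -0.117, 0.0504]
tool_rot: [0.001, 0.719, 0.695, 0.0]
contact_force: [-0.8, 0.4, -1.8]
gripper_width: 0.502
```

>>> {"op": "play_rows", "data": {"commands": [{"dx":0,"dy":0,"dz":0.1,"rx":0.002,"ry":0,"rz":0,"claw":0.8},{"dx":0,"dy":0,"dz":0.2,"rx":0.002,"ry":0,"rz":0,"claw":0.8},{"dx":0,"dy":0,"dz":0.2,"rx":0.002,"ry":0,"rz":0,"claw":0.8}]}}

```text
time: 6.75
tool_pos: [0.4536, -0.1172, 0.0497]
tool_rot: [-0.0, 0.719, 0.695, -0.001]
contact_force: [-4.7, 1.3, 7.2]
gripper_width: 0.498
```

The van has touched the bed (about 7 N up), so I'll release it.

>>> {"op": "play_rows", "data": {"commands": [{"dx":0,"dy":0,"dz":0,"rx":0,"ry":0,"rz":0,"claw":0.4},{"dx":0,"dy":0,"dz":0,"rx":0,"ry":0,"rz":0,"claw":0.2},{"dx":0,"dy":0,"dz":0,"rx":0,"ry":0,"rz":0,"claw":0.15},{"dx":0,"dy":0,"dz":0,"rx":0,"ry":0,"rz":0,"claw":0.15},{"dx":0,"dy":0,"dz":0,"rx":0,"ry":0,"rz":0,"claw":0.15}]}}

```text
time: 7.25
tool_pos: [0.4536, -0.1172, 0.0496]
tool_rot: [-0.0, 0.719, 0.695, -0.001]
contact_force: [-0.7, -0.3, -0.7]
gripper_width: 0.847
```

>>> {"op": "play_rows", "data": {"commands": [{"dx":0,"dy":0,"dz":-2,"rx":0,"ry":0,"rz":0,"claw":0.15},{"dx":0,"dy":0,"dz":-5,"rx":0,"ry":0,"rz":0,"claw":0.15},{"dx":0,"dy":0,"dz":-9,"rx":0,"ry":0,"rz":0,"claw":0.15},{"dx":0,"dy":0,"dz":-13,"rx":0,"ry":0,"rz":0,"claw":0.15},{"dx":0,"dy":0,"dz":-15,"rx":0,"ry":0,"rz":0,"claw":0.15}]}}

```text
time: 7.75
tool_pos: [0.4554, -0.1177, 0.2039]
tool_rot: [0.002, 0.719, 0.695, 0.0]
contact_force: [1.2, -0.6, 0.3]
gripper_width: 0.848
```

```bash
python3 -c "
from h import *
cmd(*cw(.01,0,.18),-.0342)
cmd(*cw(.01,0,.18),1.537)
a=cv2.resize(grab_frame('scene')[100:300,40:260],None,fx=3,fy=3,interpolation=2);cv2.imwrite('pics/s4.png',a)
a=cv2.resize(grab_frame('top')[80:250,270:460],None,fx=3,fy=3,interpolation=2);cv2.imwrite('pics/t4.png',a)"
```

```text
t 7.75 pos [ 0.4554 -0.1177  0.2039] F [ 1.2 -0.6  0.3] w 0.848
  d [-0.13  9.26  2.42] r [ 0.005 -0.     1.571] q [-0.41 -0.33  1.97 -0.    1.5  -0.38]
t 7.75 pos [ 0.4554 -0.1177  0.2039] F [ 1.2 -0.6  0.3] w 0.848
  d [-0.13  9.26  2.42] r [ 0.004  0.003 -0.   ] q [-0.41 -0.33  1.97 -0.    1.5  -0.38]
```

View pics/s4.png

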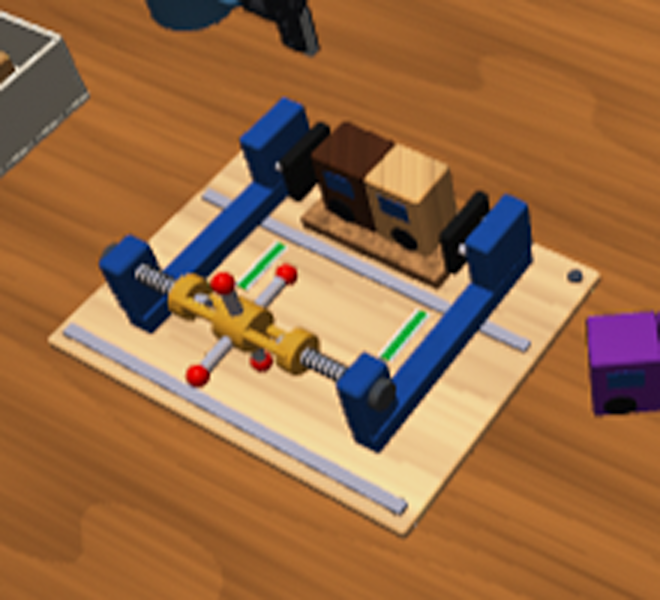

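View pics/t4.png

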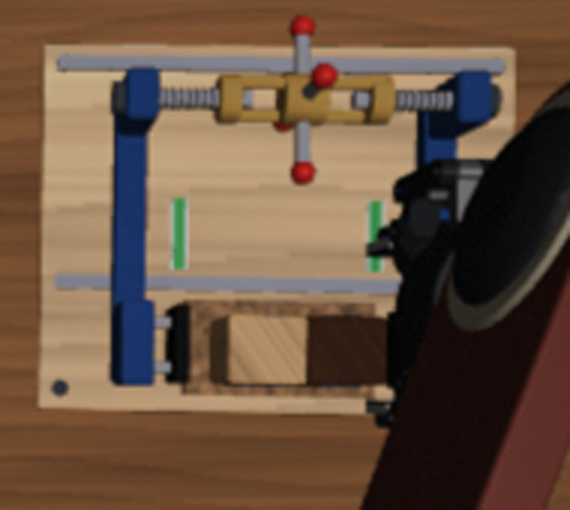

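The van is upright, centred on the bed and released. Next I'll shut the fingers, turn the tool a quarter turn and move to just before the upright spoke.

```bash
python3 -c "
from h import *
cmd(*cw(.043,0,.20),-.0342)"
```

```text
t 7.85 pos [ 0.4561 -0.118   0.204 ] F [ 0.2 -0.5 -0.6] w 0.853
  d [-0.11 12.5   0.47] r [ 7.000e-03 -1.000e-03  1.571e+00] q [-0.41 -0.33  1.97 -0.    1.5  -0.38]
```

>>> {"op": "play_rows", "data": {"commands": [{"dx":-0.1,"dy":12,"dz":0.5,"rx":0,"ry":0,"rz":1.571,"claw":1},{"dx":-0.1,"dy":12,"dz":0.5,"rx":0,"ry":0,"rz":1.571,"claw":1},{"dx":-0.1,"dy":12,"dz":0.5,"rx":0,"ry":0,"rz":1.571,"claw":1},{"dx":-0.1,"dy":12,"dz":0.5,"rx":0,"ry":0,"rz":1.571,"claw":1},{"dx":-0.1,"dy":12,"dz":0.5,"rx":0,"ry":0,"rz":1.571,"claw":1}]}}

```text
time: 8.35
tool_pos: [0.5757, -0.1227, 0.1968]
tool_rot: [-0.001, 0.925, 0.381, -0.001]
contact_force: [-0.4, 0.0, 0.0]
gripper_width: 0.006
```

```bash
python3 -c "
from h import *
cmd(*cw(.043,0,.20),-.0342)"
```

```text
t 8.35 pos [ 0.5757 -0.1227  0.1968] F [-0.4  0.   0. ] w 0.006
  d [ 0.34  0.42 -0.32] r [-0.001  0.002  0.815] q [-0.34 -0.02  1.71 -0.    1.45  0.45]
```

>>> {"op": "play_rows", "data": {"commands": [{"dx":0.2,"dy":0.2,"dz":0,"rx":0,"ry":0,"rz":0.815,"claw":1},{"dx":0.2,"dy":0.2,"dz":0,"rx":0,"ry":0,"rz":0.815,"claw":1},{"dx":0.2,"dy":0.2,"dz":0,"rx":0,"ry":0,"rz":0.815,"claw":1},{"dx":0.2,"dy":0.2,"dz":0,"rx":0,"ry":0,"rz":0.815,"claw":1},{"dx":0.2,"dy":0.2,"dz":0,"rx":0,"ry":0,"rz":0.815,"claw":1}]}}

```text
time: 8.85
tool_pos: [0.5776, -0.1224, 0.1943]
tool_rot: [-0.001, 1.0, 0.015, -0.002]
contact_force: [0.0, -0.3, 0.7]
gripper_width: -0.001
```

```bash
python3 -c "
from h import *
cmd(*cw(.043,0,.10),-.0342)"
```

```text
t 8.85 pos [ 0.5776 -0.1224  0.1943] F [ 0.  -0.3  0.7] w -0.001
  d [0.39 0.12 9.43] r [-0.001  0.005  0.065] q [-0.33 -0.01  1.71 -0.    1.45  1.21]
```

>>> {"op": "play_rows", "data": {"commands": [{"dx":0.3,"dy":0.1,"dz":4,"rx":0,"ry":0.004,"rz":0.065,"claw":1},{"dx":0.3,"dy":0.1,"dz":7,"rx":0,"ry":0.004,"rz":0.065,"claw":1},{"dx":0.3,"dy":0.1,"dz":9,"rx":0,"ry":0.004,"rz":0.065,"claw":1},{"dx":0.3,"dy":0.1,"dz":9.4,"rx":0,"ry":0.004,"rz":0.065,"claw":1},{"dx":0.3,"dy":0.1,"dz":9.4,"rx":0,"ry":0.004,"rz":0.065,"claw":1}]}}

```text
time: 9.35
tool_pos: [0.5789, -0.1228, 0.0983]
tool_rot: [-0.001, 1.0, -0.017, -0.002]
contact_force: [0.2, -0.2, -0.4]
gripper_width: 0.001
```

```bash
python3 -c "
from h import *
cmd(*cw(.087,0,.10),-.0342)
a=cv2.resize(grab_frame('scene')[100:300,40:260],None,fx=3,fy=3,interpolation=2);cv2.imwrite('pics/s5.png',a)"
```

```text
t 9.35 pos [ 0.5789 -0.1228  0.0983] F [ 0.2 -0.2 -0.4] w 0.001
  d [ 4.61  0.05 -0.19] r [-0.002  0.004 -0.   ] q [-0.34  0.07  1.79  0.    1.29  1.27]
```

View pics/s5.png

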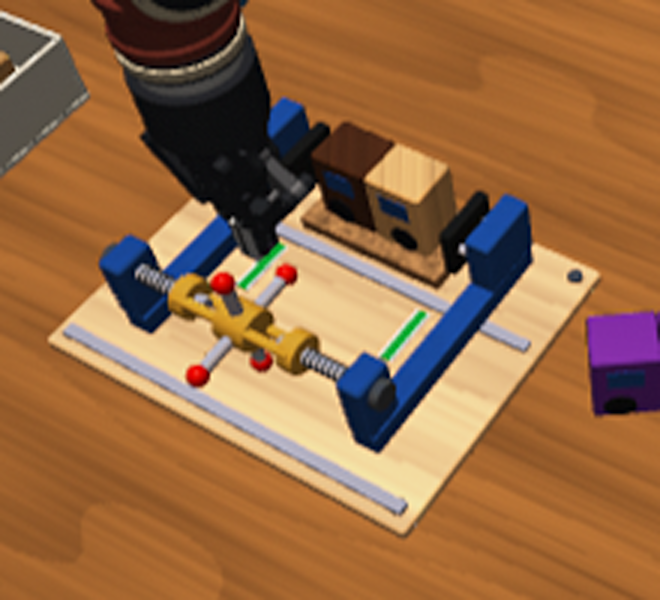

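>>> {"op": "play_rows", "data": {"commands": [{"dx":1.2,"dy":0,"dz":-0.1,"rx":0,"ry":0,"rz":0,"claw":1},{"dx":2.2,"dy":0,"dz":-0.1,"rx":0,"ry":0,"rz":0,"claw":1},{"dx":3.0,"dy":0,"dz":-0.1,"rx":0,"ry":0,"rz":0,"claw":1},{"dx":3.8,"dy":0,"dz":-0.1,"rx":0,"ry":0,"rz":0,"claw":1},{"dx":4.6,"dy":0,"dz":-0.1,"rx":0,"ry":0,"rz":0,"claw":1}]}}

```text
time: 9.9
tool_pos: [0.6263, -0.1247, 0.1008]
tool_rot: [-0.001, 1.0, -0.017, -0.001]
contact_force: [-3.7, -1.0, 0.3]
gripper_width: -0.004
```

```bash
python3 -c "
from h import *
cmd(*cw(.087,0,.10),-.0342)
a=cv2.resize(grab_frame('scene')[100:300,40:260],None,fx=3,fy=3,interpolation=2);cv2.imwrite('pics/s6.png',a)"
```

```text
t 9.9 pos [ 0.6263 -0.1247  0.1008] F [-3.7 -1.   0.3] w -0.004
  d [-0.13  0.01  0.08] r [-0.002  0.003 -0.   ] q [-0.31  0.17  1.67  0.    1.3   1.29]
```

View pics/s6.png

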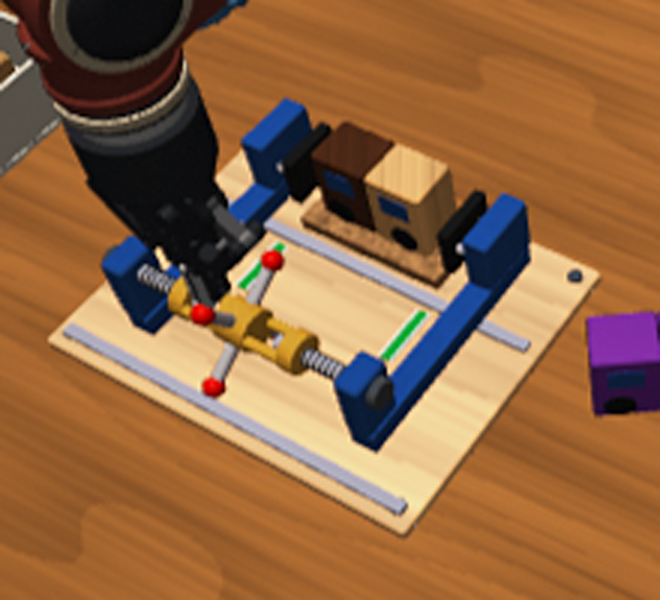

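The spoke moved as planned. I'll write an angle measurement from the red balls and lift the tool.

```bash
cat >> h.py <<'E'
def ang(im,n='scene'):
    hsv=cv2.cvtColor(im,cv2.COLOR_BGR2HSV);m=cv2.inRange(hsv,(0,180,90),(6,255,255))|cv2.inRange(hsv,(175,180,90),(180,255,255))
    k,l,s,ce=cv2.connectedComponentsWithStats(m)
    c0=proj(n,cw(.075,0,.075))[0]
    B=np.array([ce[i] for i in range(1,k) if s[i,4]>=12 and np.linalg.norm(ce[i]-c0)<50])
    best=[]
    for d in np.arange(-45,45,1.):
        P=np.array([proj(n,cw(.075+.048*np.sin(a),0,.075+.048*np.cos(a)))[0] for a in np.radians(d+90*np.arange(4))])
        D=np.sort(np.linalg.norm(P[None]-B[:,None],axis=2).min(1))[:3];best.append((D.mean(),d))
    return min(best),len(B)
E
python3 -c "
from h import *
print(ang(cv2.imread('pics/scene0.png')),ang(cv2.imread('pics/top0.png'),'top'),ang(grab_frame('scene')))"
```

```text
((np.float64(0.6312559943893405), np.float64(4.0)), 4) ((np.float64(0.8625009613593484), np.float64(4.0)), 3) ((np.float64(0.6803920208295762), np.float64(34.0)), 3)
```

>>> {"op": "play_rows", "data": {"commands": [{"dx":-0.2,"dy":0,"dz":-3,"rx":0,"ry":0,"rz":0,"claw":1},{"dx":-0.2,"dy":0,"dz":-6,"rx":0,"ry":0,"rz":0,"claw":1},{"dx":-3,"dy":0,"dz":-6,"rx":0,"ry":0,"rz":0,"claw":1},{"dx":-6.2,"dy":0,"dz":-6,"rx":0,"ry":0,"rz":0,"claw":1},{"dx":-6.2,"dy":0,"dz":-5,"rx":0,"ry":0,"rz":0,"claw":1}]}}

```text
time: 10.5
tool_pos: [0.5649, -0.1227, 0.1527]
tool_rot: [-0.0, 1.0, -0.017, 0.002]
contact_force: [0.3, 0.3, 0.5]
gripper_width: -0.002
```

```bash
python3 -c "
from h import *
im=grab_frame('scene');print(ang(im))
cmd(*cw(.022,0,.10),-.0342)"
```

```text
((np.float64(0.6423903754312666), np.float64(34.0)), 3)
t 10.55 pos [ 0.5647 -0.1224  0.1499] F [ 0.3  0.8 -0.9] w 0.002
  d [-0.47  0.05  4.99] r [-0.002 -0.001 -0.001] q [-0.34 -0.01  1.78  0.    1.37  1.26]
```

The spoke is only 34° past upright, so I'll push the same one further, to about 55°.

```bash
python3 -c "
from h import *
cmd(*cw(.078,0,.10),-.0342)"
```

```text
t 10.55 pos [ 0.5647 -0.1224  0.1499] F [ 0.3  0.8 -0.9] w 0.002
  d [5.13 0.04 5.  ] r [-0.002 -0.001 -0.001] q [-0.34 -0.01  1.78  0.    1.37  1.26]
```

>>> {"op": "play_rows", "data": {"commands": [{"dx":4,"dy":0,"dz":0,"rx":0,"ry":0,"rz":0,"claw":1},{"dx":5.1,"dy":0,"dz":0,"rx":0,"ry":0,"rz":0,"claw":1},{"dx":5.1,"dy":0,"dz":2.5,"rx":0,"ry":0,"rz":0,"claw":1},{"dx":5.1,"dy":0,"dz":5,"rx":0,"ry":0,"rz":0,"claw":1},{"dx":5.1,"dy":0,"dz":5,"rx":0,"ry":0,"rz":0,"claw":1}]}}

```text
time: 11.05
tool_pos: [0.6138, -0.1232, 0.0955]
tool_rot: [-0.002, 1.0, -0.017, -0.003]
contact_force: [-0.6, 0.0, 0.0]
gripper_width: -0.002
```

```bash
python3 -c "
from h import *
print(ang(grab_frame('scene')))
cmd(*cw(.1,0,.10),-.0342)"
```

```text
((np.float64(0.6423903754312666), np.float64(34.0)), 3)
t 11.1 pos [ 0.6149 -0.1236  0.0978] F [-0.1  0.  -0.5] w 0.005
  d [ 2.31  0.09 -0.23] r [-0.003  0.002 -0.   ] q [-0.32  0.15  1.7   0.    1.29  1.29]
```

>>> {"op": "play_rows", "data": {"commands": [{"dx":1,"dy":0,"dz":-0.1,"rx":0,"ry":0,"rz":0,"claw":1},{"dx":1.8,"dy":0,"dz":-0.1,"rx":0,"ry":0,"rz":0,"claw":1},{"dx":2.4,"dy":0,"dz":-0.1,"rx":0,"ry":0,"rz":0,"claw":1},{"dx":2.4,"dy":0,"dz":-0.1,"rx":0,"ry":0,"rz":0,"claw":1}]}}

```text
time: 11.5
tool_pos: [0.6415, -0.1249, 0.1007]
tool_rot: [-0.001, 1.0, -0.017, 0.001]
contact_force: [2.5, 0.0, 2.5]
gripper_width: -0.001
```

```bash
python3 -c "
from h import *
im=grab_frame('scene');print(ang(im))
cv2.imwrite('pics/s7.png',cv2.resize(im[100:300,40:260],None,fx=3,fy=3,interpolation=2))
cmd(*cw(.1,0,.10),-.0342)"
```

```text
((np.float64(0.7009326934617173), np.float64(39.0)), 3)
t 11.55 pos [ 0.6414 -0.1249  0.1007] F [ 2.6 -0.   2.9] w 0.001
  d [-0.33  0.05  0.07] r [-0.002 -0.003 -0.   ] q [-0.31  0.2   1.64  0.    1.3   1.3 ]
```

View pics/s7.png

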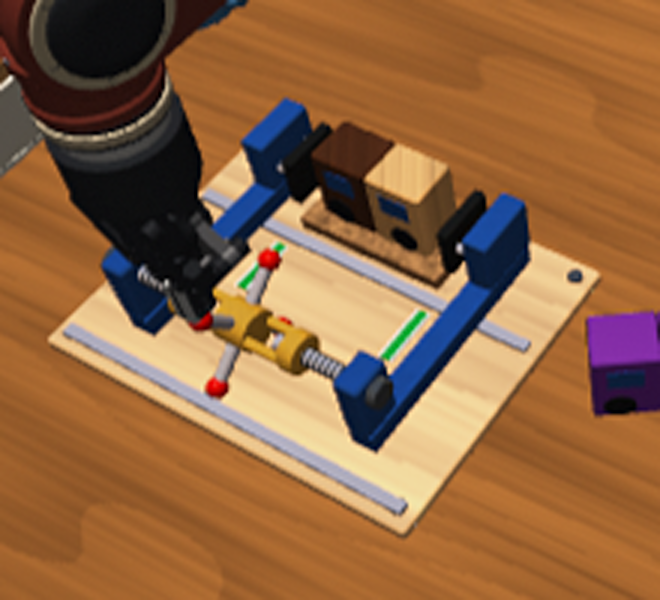

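```bash
python3 -c "
from h import *
s=monitor.state();p=s['tool_pos'];im=cv2.imread('pics/s7.png')
f=lambda X:tuple(int(v) for v in ((proj('scene',X)[0]-[40,100]+.5)*3-.5).round())
for X,c in((p,(255,0,255)),(p+[.011,0,0],(255,255,0)),(p-[.011,0,0],(255,255,0)),(p+[0,.01,0],(0,255,0)),(p-[0,.01,0],(0,255,0))): cv2.circle(im,f(X),2,c,-1)
for d in (39,-51): a=np.radians(d);cv2.circle(im,f(cw(.075+.048*np.sin(a),0,.075+.048*np.cos(a))),3,(255,255,255),1)
cv2.imwrite('pics/s8.png',cv2.resize(im[200:420,100:320],None,fx=2.7,fy=2.7,interpolation=2))
im=grab_frame('top');cv2.imwrite('pics/t8.png',cv2.resize(im[80:250,270:460],None,fx=3,fy=3,interpolation=2))"
```

```text
(no output)
```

View pics/s8.png

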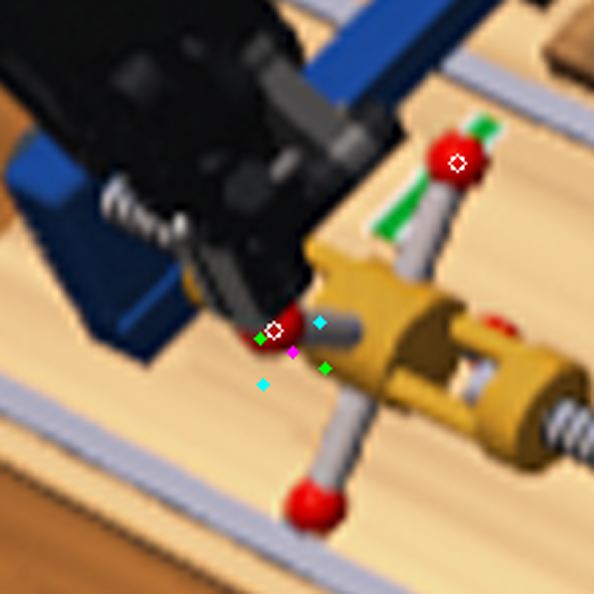

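View pics/t8.png

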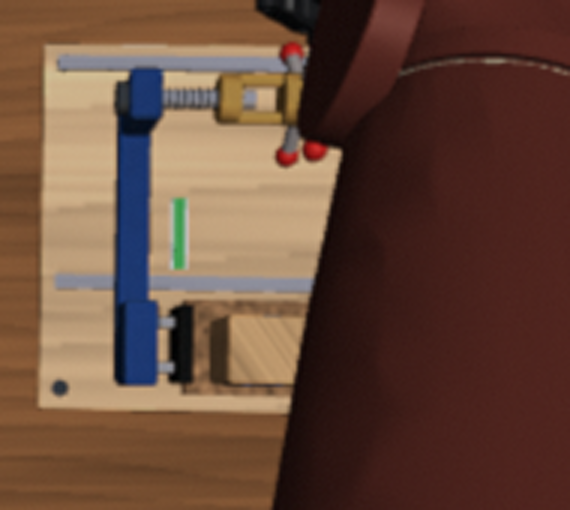

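```bash
python3 -c "
from h import *
im=cv2.imread('pics/s5.png');p=np.array([.5789,-.1228,.0983])
f=lambda X:tuple(int(v) for v in ((proj('scene',X)[0]-[40,100]+.5)*3-.5).round())
for X,c in((p,(255,0,255)),(p+[.011,0,0],(255,255,0)),(p-[.011,0,0],(255,255,0)),(p+[0,.01,0],(0,255,0)),(p-[0,.01,0],(0,255,0)),(p+[0,0,.02],(255,255,255))): cv2.circle(im,f(X),2,c,-1)
cv2.imwrite('pics/s9.png',cv2.resize(im[100:320,130:350],None,fx=2.7,fy=2.7,interpolation=2))"
```

```text
(no output)
```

View pics/s9.png

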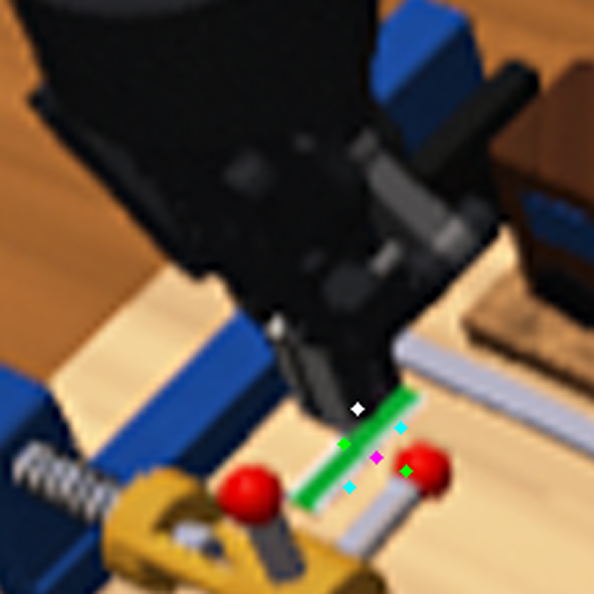

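The shut fingertips sit about 10 mm above the reported TCP, so the tip rode over the ball. I'll lift, go back over the sleeve and lower gently to find the true tip height.

>>> {"op": "play_rows", "data": {"commands": [{"dx":0,"dy":0,"dz":-3,"rx":0,"ry":0,"rz":0,"claw":1},{"dx":-3,"dy":0,"dz":-3,"rx":0,"ry":0,"rz":0,"claw":1},{"dx":-3.3,"dy":0,"dz":-1,"rx":0,"ry":0,"rz":0,"claw":1},{"dx":-3.3,"dy":0,"dz":0,"rx":0,"ry":0,"rz":0,"claw":1},{"dx":-3.3,"dy":0,"dz":0.2,"rx":0,"ry":0,"rz":0,"claw":1}]}}

```text
time: 12.1
tool_pos: [0.6065, -0.1232, 0.0961]
tool_rot: [-0.002, 1.0, -0.017, -0.001]
contact_force: [-0.7, -0.2, -0.0]
gripper_width: 0.005
```

```bash
python3 -c "
from h import *
im=grab_frame('scene');print(ang(im))
cv2.imwrite('pics/s10.png',cv2.resize(im[160:240,70:150],None,fx=7,fy=7,interpolation=2))
cmd(*cw(.072,0,.09),-.0342)"
```

```text
((np.float64(0.6359569954016973), np.float64(37.0)), 3)
t 12.15 pos [ 0.6071 -0.1233  0.0967] F [ 0.3 -0.3  0.1] w 0.002
  d [0.3  0.09 0.67] r [-0.003  0.    -0.   ] q [-0.32  0.13  1.72  0.    1.29  1.28]
```

View pics/s10.png

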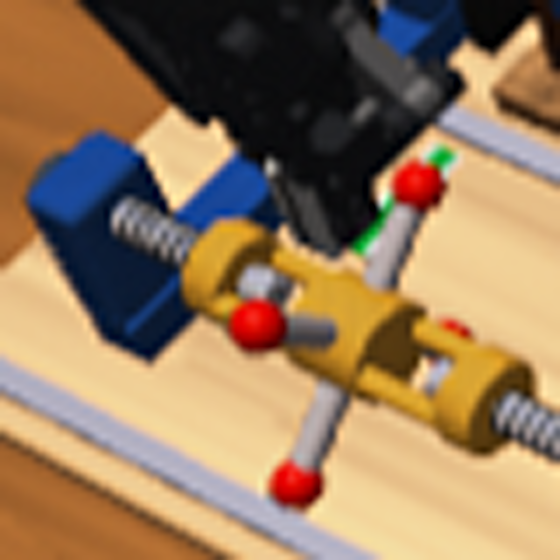

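>>> {"op": "play_rows", "data": {"commands": [{"dx":0.2,"dy":0,"dz":0.2,"rx":0,"ry":0,"rz":0,"claw":1},{"dx":0.2,"dy":0,"dz":0.4,"rx":0,"ry":0,"rz":0,"claw":1},{"dx":0.2,"dy":0,"dz":0.6,"rx":0,"ry":0,"rz":0,"claw":1}]}}

```text
time: 12.45
tool_pos: [0.6096, -0.1235, 0.0909]
tool_rot: [-0.001, 1.0, -0.017, 0.0]
contact_force: [-0.0, -0.6, 0.8]
gripper_width: 0.002
```

>>> {"op": "play_rows", "data": {"commands": [{"dx":0,"dy":0,"dz":0.2,"rx":0,"ry":0,"rz":0,"claw":1},{"dx":0,"dy":0,"dz":0.4,"rx":0,"ry":0,"rz":0,"claw":1},{"dx":0,"dy":0,"dz":0.5,"rx":0,"ry":0,"rz":0,"claw":1}]}}

```text
time: 12.75
tool_pos: [0.6096, -0.1234, 0.0857]
tool_rot: [-0.001, 1.0, -0.017, 0.0]
contact_force: [0.8, 0.5, -0.7]
gripper_width: -0.0
```

>>> {"op": "play_rows", "data": {"commands": [{"dx":0.6,"dy":0,"dz":0,"rx":0,"ry":0,"rz":0,"claw":1},{"dx":1.2,"dy":0,"dz":-0.05,"rx":0,"ry":0,"rz":0,"claw":1},{"dx":1.8,"dy":0,"dz":-0.1,"rx":0,"ry":0,"rz":0,"claw":1},{"dx":1.8,"dy":0,"dz":-0.1,"rx":0,"ry":0,"rz":0,"claw":1}]}}

```text
time: 13.15
tool_pos: [0.6269, -0.1239, 0.0859]
tool_rot: [-0.002, 1.0, -0.017, -0.002]
contact_force: [-4.0, 0.0, 0.6]
gripper_width: -0.001
```

```bash
python3 -c "
from h import *
im=grab_frame('scene');print(ang(im))
cv2.imwrite('pics/s11.png',cv2.resize(im[160:240,70:150],None,fx=7,fy=7,interpolation=2))
cmd(*cw(.1,0,.087),-.0342)"
```

```text
((np.float64(0.6918113445672512), np.float64(41.0)), 3)
t 13.2 pos [ 0.6269 -0.1239  0.086 ] F [-4.1 -0.1 -1.4] w 0.001
  d [ 1.11  0.1  -0.11] r [-0.003  0.003 -0.   ] q [-0.31  0.19  1.68  0.    1.28  1.29]
```

View pics/s11.png

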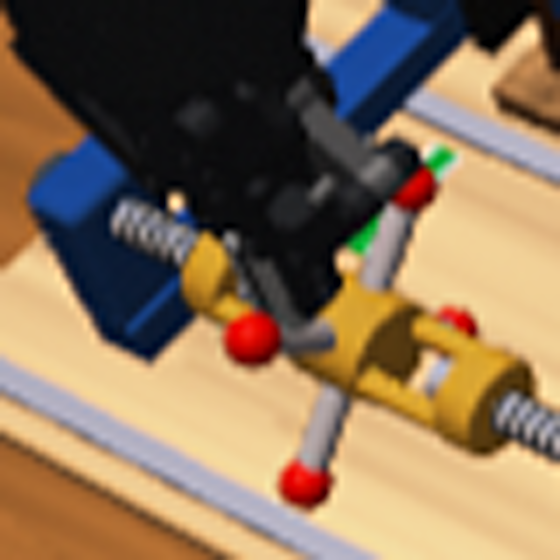

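>>> {"op": "play_rows", "data": {"commands": [{"dx":0.5,"dy":0,"dz":0,"rx":0,"ry":0,"rz":0,"claw":1},{"dx":1.0,"dy":0,"dz":0,"rx":0,"ry":0,"rz":0,"claw":1},{"dx":1.2,"dy":0,"dz":0,"rx":0,"ry":0,"rz":0,"claw":1},{"dx":1.2,"dy":0,"dz":0,"rx":0,"ry":0,"rz":0,"claw":1}]}}

```text
time: 13.6
tool_pos: [0.6363, -0.1237, 0.0836]
tool_rot: [-0.003, 1.0, -0.017, -0.005]
contact_force: [-5.7, 0.8, -0.6]
gripper_width: 0.001
```

```bash
python3 -c "
from h import *
im=grab_frame('scene');print(ang(im))
cmd(*cw(.1,0,.087),-.0342)"
```

```text
((np.float64(0.6441162182098185), np.float64(-35.0)), 3)
t 13.65 pos [ 0.6369 -0.1238  0.0841] F [-5.4  0.5  0. ] w -0.0
  d [ 0.12  0.14 -0.29] r [-0.005  0.008 -0.   ] q [-0.31  0.22  1.65  0.    1.28  1.3 ]
```

Now at 55°, with the next spoke at −35°. The cycle from here is to lift, go back, lower and push.

>>> {"op": "play_rows", "data": {"commands": [{"dx":-0.2,"dy":0,"dz":-4,"rx":0,"ry":0,"rz":0,"claw":1},{"dx":-0.2,"dy":0,"dz":-6,"rx":0,"ry":0,"rz":0,"claw":1},{"dx":-4,"dy":0,"dz":-6,"rx":0,"ry":0,"rz":0,"claw":1},{"dx":-7.4,"dy":0,"dz":-6,"rx":0,"ry":0,"rz":0,"claw":1},{"dx":-7.4,"dy":0,"dz":-5.5,"rx":0,"ry":0,"rz":0,"claw":1}]}}

```text
time: 14.15
tool_pos: [0.5617, -0.1213, 0.1403]
tool_rot: [-0.002, 1.0, -0.017, -0.003]
contact_force: [0.6, -0.5, -0.3]
gripper_width: 0.003
```

```bash
python3 -c "
from h import *
im=grab_frame('scene');print(ang(im))
cmd(*cw(.025,0,.086),-.0342)"
```

```text
((np.float64(0.5840443875776163), np.float64(-33.0)), 4)
t 14.2 pos [ 0.5627 -0.1214  0.1393] F [ 0.6 -0.5 -0.7] w 0.001
  d [0.07 0.16 5.33] r [-0.005  0.006 -0.001] q [-0.34 -0.    1.79  0.    1.36  1.26]
```

>>> {"op": "play_rows", "data": {"commands": [{"dx":0,"dy":0.15,"dz":2.5,"rx":0,"ry":0.005,"rz":0,"claw":1},{"dx":0,"dy":0.15,"dz":4.5,"rx":0,"ry":0.005,"rz":0,"claw":1},{"dx":0,"dy":0.15,"dz":5.4,"rx":0,"ry":0.005,"rz":0,"claw":1},{"dx":0,"dy":0.15,"dz":5.4,"rx":0,"ry":0.005,"rz":0,"claw":1}]}}

```text
time: 14.6
tool_pos: [0.5622, -0.1224, 0.0839]
tool_rot: [-0.003, 1.0, -0.017, -0.001]
contact_force: [-0.6, 1.3, 0.3]
gripper_width: 0.001
```

```bash
python3 -c "
from h import *
im=grab_frame('scene');print(ang(im))
cmd(*cw(.099,0,.086),-.0342)"
```

```text
((np.float64(0.5840443875776163), np.float64(-33.0)), 4)
t 14.65 pos [ 0.563  -0.1226  0.0852] F [-0.2  0.   0.7] w -0.002
  d [ 7.41  0.   -0.09] r [-0.005  0.001 -0.001] q [-0.35  0.05  1.83  0.    1.26  1.26]
```

>>> {"op": "play_rows", "data": {"commands": [{"dx":1.2,"dy":0,"dz":-0.1,"rx":0,"ry":0,"rz":0,"claw":1},{"dx":2.2,"dy":0,"dz":-0.1,"rx":0,"ry":0,"rz":0,"claw":1},{"dx":3.2,"dy":0,"dz":-0.1,"rx":0,"ry":0,"rz":0,"claw":1},{"dx":4.2,"dy":0,"dz":-0.1,"rx":0,"ry":0,"rz":0,"claw":1},{"dx":5,"dy":0,"dz":-0.1,"rx":0,"ry":0,"rz":0,"claw":1}]}}

```text
time: 15.15
tool_pos: [0.6132, -0.1245, 0.0874]
tool_rot: [-0.002, 1.0, -0.017, -0.001]
contact_force: [-6.4, -1.0, -1.8]
gripper_width: -0.0
```

```bash
python3 -c "
from h import *
im=grab_frame('scene');print(ang(im))
cmd(*cw(.099,0,.086),-.0342)"
```

```text
((np.float64(0.6210983050451201), np.float64(23.0)), 3)
t 15.2 pos [ 0.614  -0.1246  0.0871] F [-3.8  0.7  1.8] w 0.002
  d [ 2.31 -0.02  0.11] r [-0.004  0.002 -0.   ] q [-0.32  0.16  1.71  0.    1.27  1.28]
```

>>> {"op": "play_rows", "data": {"commands": [{"dx":0.8,"dy":0,"dz":0.1,"rx":0,"ry":0,"rz":0,"claw":1},{"dx":1.6,"dy":0,"dz":0.1,"rx":0,"ry":0,"rz":0,"claw":1},{"dx":2.4,"dy":0,"dz":0.1,"rx":0,"ry":0,"rz":0,"claw":1},{"dx":2.4,"dy":0,"dz":0.1,"rx":0,"ry":0,"rz":0,"claw":1}]}}

```text
time: 15.6
tool_pos: [0.6354, -0.1252, 0.0839]
tool_rot: [-0.003, 1.0, -0.017, -0.005]
contact_force: [-7.2, 0.0, -0.5]
gripper_width: 0.001
```

```bash
python3 -c "
from h import *
im=grab_frame('scene');print(ang(im))
cmd(*cw(.025,0,.14),-.0342)"
```

```text
((np.float64(0.6938396798875885), np.float64(-36.0)), 4)
t 15.65 pos [ 0.6359 -0.1252  0.0846] F [-5.5 -0.3 -0.2] w 0.002
  d [-7.34 -0.03 -5.49] r [-0.005  0.008 -0.   ] q [-0.31  0.22  1.65  0.    1.28  1.29]
```

>>> {"op": "play_rows", "data": {"commands": [{"dx":-0.2,"dy":0,"dz":-4,"rx":0,"ry":0.005,"rz":0,"claw":1},{"dx":-0.2,"dy":0,"dz":-6,"rx":0,"ry":0.005,"rz":0,"claw":1},{"dx":-4,"dy":0,"dz":-6,"rx":0,"ry":0.005,"rz":0,"claw":1},{"dx":-7.4,"dy":0,"dz":-6,"rx":0,"ry":0.005,"rz":0,"claw":1},{"dx":-7.4,"dy":0,"dz":-5.5,"rx":0,"ry":0.005,"rz":0,"claw":1}]}}

```text
time: 16.15
tool_pos: [0.5609, -0.1229, 0.1413]
tool_rot: [-0.002, 1.0, -0.017, -0.0]
contact_force: [0.5, 0.5, -1.4]
gripper_width: 0.002
```

```bash
python3 -c "
from h import *
im=grab_frame('scene');print(ang(im))
cmd(*cw(.025,0,.086),-.0342)"
```

```text
((np.float64(0.58361374780573), np.float64(-34.0)), 4)
t 16.2 pos [ 0.5619 -0.1229  0.1403] F [-0.4  0.2 -0.2] w 0.001
  d [0.12 0.   5.43] r [-0.005  0.001 -0.001] q [-0.35 -0.01  1.8   0.    1.36  1.26]
```

>>> {"op": "play_rows", "data": {"commands": [{"dx":0,"dy":0,"dz":2.5,"rx":0,"ry":0,"rz":0,"claw":1},{"dx":0,"dy":0,"dz":4.5,"rx":0,"ry":0,"rz":0,"claw":1},{"dx":0,"dy":0,"dz":5.4,"rx":0,"ry":0,"rz":0,"claw":1},{"dx":0,"dy":0,"dz":5.4,"rx":0,"ry":0,"rz":0,"claw":1}]}}

```text
time: 16.6
tool_pos: [0.5618, -0.1225, 0.0851]
tool_rot: [-0.003, 1.0, -0.017, -0.001]
contact_force: [-0.8, 0.3, -0.3]
gripper_width: 0.003
```

>>> {"op": "play_rows", "data": {"commands": [{"dx":1.2,"dy":0,"dz":0,"rx":0,"ry":0,"rz":0,"claw":1},{"dx":2.2,"dy":0,"dz":0,"rx":0,"ry":0,"rz":0,"claw":1},{"dx":3.2,"dy":0,"dz":0,"rx":0,"ry":0,"rz":0,"claw":1},{"dx":4.2,"dy":0,"dz":0,"rx":0,"ry":0,"rz":0,"claw":1},{"dx":5,"dy":0,"dz":0,"rx":0,"ry":0,"rz":0,"claw":1}]}}

```text
time: 17.1
tool_pos: [0.6123, -0.1244, 0.0861]
tool_rot: [-0.002, 1.0, -0.017, -0.002]
contact_force: [-6.3, 0.3, 0.4]
gripper_width: 0.001
```

```bash
python3 -c "
from h import *
im=grab_frame('scene');print(ang(im))
cmd(*cw(.099,0,.086),-.0342)"
```

```text
((np.float64(0.6596806902274505), np.float64(22.0)), 3)
t 17.15 pos [ 0.6132 -0.1245  0.086 ] F [-4.7 -0.4  2.3] w -0.003
  d [ 2.38 -0.01 -0.01] r [-0.005  0.003 -0.   ] q [-0.32  0.16  1.71  0.    1.27  1.28]
```

>>> {"op": "play_rows", "data": {"commands": [{"dx":0.8,"dy":0,"dz":0,"rx":0,"ry":0,"rz":0,"claw":1},{"dx":1.6,"dy":0,"dz":0,"rx":0,"ry":0,"rz":0,"claw":1},{"dx":2.4,"dy":0,"dz":0,"rx":0,"ry":0,"rz":0,"claw":1},{"dx":2.4,"dy":0,"dz":0,"rx":0,"ry":0,"rz":0,"claw":1}]}}

```text
time: 17.55
tool_pos: [0.635, -0.1251, 0.0838]
tool_rot: [-0.003, 1.0, -0.017, -0.005]
contact_force: [-7.0, -0.1, -1.6]
gripper_width: -0.0
```

>>> {"op": "play_rows", "data": {"commands": [{"dx":-0.2,"dy":0,"dz":-4,"rx":0,"ry":0.005,"rz":0,"claw":1},{"dx":-0.2,"dy":0,"dz":-6,"rx":0,"ry":0.005,"rz":0,"claw":1},{"dx":-4,"dy":0,"dz":-6,"rx":0,"ry":0.005,"rz":0,"claw":1},{"dx":-7.4,"dy":0,"dz":-6,"rx":0,"ry":0.005,"rz":0,"claw":1},{"dx":-7.4,"dy":0,"dz":-5.5,"rx":0,"ry":0.005,"rz":0,"claw":1}]}}

```text
time: 18.05
tool_pos: [0.5604, -0.1229, 0.1409]
tool_rot: [-0.003, 1.0, -0.017, -0.002]
contact_force: [0.5, -0.6, 0.7]
gripper_width: -0.003
```

```bash
python3 -c "
from h import *
im=grab_frame('scene');print(ang(im))
cv2.imwrite('pics/s12.png',cv2.resize(im[100:300,40:260],None,fx=3,fy=3,interpolation=2))
im=grab_frame('top');cv2.imwrite('pics/t12.png',cv2.resize(im[80:250,270:460],None,fx=3,fy=3,interpolation=2))
cmd(*cw(.025,0,.086),-.0342)"
```

```text
((np.float64(0.6520510850888316), np.float64(-35.0)), 4)
t 18.15 pos [ 0.5622 -0.123   0.1401] F [-0.6 -0.2  0.2] w -0.0
  d [ 0.1  -0.    5.41] r [-0.005  0.003 -0.   ] q [-0.35 -0.01  1.79  0.    1.36  1.26]
```

View pics/s12.png

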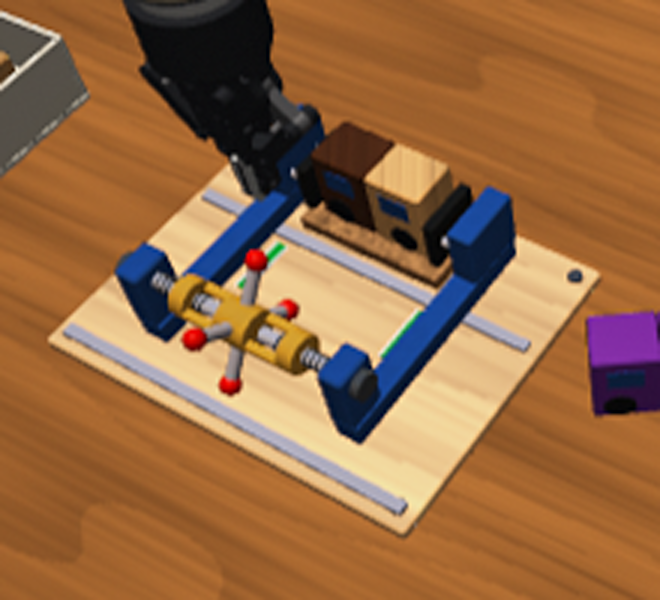

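View pics/t12.png

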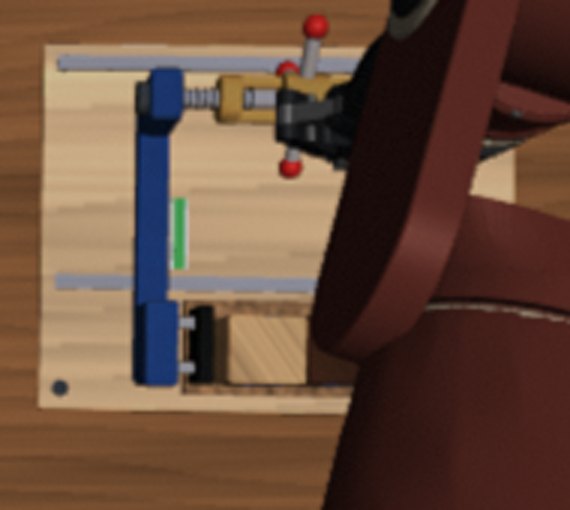

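```bash
cat >> h.py <<'E'
def jaw(u,v):
    p=ray('top',(u,v),.035)[:2]-CT;c,s=np.cos(CTH),np.sin(CTH);return 94-1000*abs(p@[-s,c])
E
python3 - <<'E'
from h import *
for n in('t4','t12'):
    im=cv2.imread(f'pics/{n}.png')
    print(n,[int(v) for v in im[220,120:195:3,0]],)
print(jaw(147/3+270,220/3+80),jaw(170/3+270,220/3+80))
E
```

```text
t4 [104, 102, 100, 101, 101, 102, 101, 103, 96, 92, 109, 118, 116, 116, 116, 114, 129, 155, 120, 79, 69, 107, 165, 140, 115]
t12 [122, 122, 122, 124, 110, 68, 81, 107, 109, 107, 106, 106, 107, 107, 109, 105, 121, 159, 127, 85, 74, 114, 173, 148, 121]
1.1193547891604965 16.773917341074792
```

Jaw travel measures about 16 mm, which agrees with a turn of 235°. Two more pushes are needed, ending at about 390°, where the pushed spoke is 30° past upright.

>>> {"op": "play_rows", "data": {"commands": [{"dx":0,"dy":0,"dz":2.5,"rx":0,"ry":0,"rz":0,"claw":1},{"dx":0,"dy":0,"dz":4.5,"rx":0,"ry":0,"rz":0,"claw":1},{"dx":0,"dy":0,"dz":5.4,"rx":0,"ry":0,"rz":0,"claw":1},{"dx":0,"dy":0,"dz":5.4,"rx":0,"ry":0,"rz":0,"claw":1}]}}

```text
time: 18.55
tool_pos: [0.5621, -0.1225, 0.0848]
tool_rot: [-0.003, 1.0, -0.017, -0.003]
contact_force: [0.2, -0.4, 0.4]
gripper_width: 0.002
```

>>> {"op": "play_rows", "data": {"commands": [{"dx":1.2,"dy":0,"dz":0,"rx":0,"ry":0,"rz":0,"claw":1},{"dx":2.2,"dy":0,"dz":0,"rx":0,"ry":0,"rz":0,"claw":1},{"dx":3.2,"dy":0,"dz":0,"rx":0,"ry":0,"rz":0,"claw":1},{"dx":4.2,"dy":0,"dz":0,"rx":0,"ry":0,"rz":0,"claw":1},{"dx":5,"dy":0,"dz":0,"rx":0,"ry":0,"rz":0,"claw":1}]}}

```text
time: 19.05
tool_pos: [0.6121, -0.1244, 0.0856]
tool_rot: [-0.003, 1.0, -0.017, -0.004]
contact_force: [-7.8, -0.4, -0.7]
gripper_width: -0.0
```

```bash
python3 -c "
from h import *
im=grab_frame('scene');print(ang(im))
cmd(*cw(.099,0,.086),-.0342)"
```

```text
((np.float64(0.6897363590520929), np.float64(23.0)), 3)
t 19.1 pos [ 0.6129 -0.1244  0.0854] F [-3.7  1.   1.6] w -0.004
  d [ 2.41 -0.   -0.07] r [-0.006  0.007  0.   ] q [-0.32  0.16  1.71  0.    1.28  1.28]
```

>>> {"op": "play_rows", "data": {"commands": [{"dx":0.8,"dy":0,"dz":0,"rx":0,"ry":0.005,"rz":0,"claw":1},{"dx":1.6,"dy":0,"dz":0,"rx":0,"ry":0.005,"rz":0,"claw":1},{"dx":2.4,"dy":0,"dz":0,"rx":0,"ry":0.005,"rz":0,"claw":1},{"dx":2.4,"dy":0,"dz":0,"rx":0,"ry":0.005,"rz":0,"claw":1}]}}

```text
time: 19.5
tool_pos: [0.6341, -0.1251, 0.083]
tool_rot: [-0.003, 1.0, -0.017, -0.005]
contact_force: [-7.6, 0.3, -2.3]
gripper_width: 0.004
```

>>> {"op": "play_rows", "data": {"commands": [{"dx":-0.2,"dy":0,"dz":-4,"rx":0,"ry":0.005,"rz":0,"claw":1},{"dx":-0.2,"dy":0,"dz":-6,"rx":0,"ry":0.005,"rz":0,"claw":1},{"dx":-4,"dy":0,"dz":-6,"rx":0,"ry":0.005,"rz":0,"claw":1},{"dx":-7.4,"dy":0,"dz":-6,"rx":0,"ry":0.005,"rz":0,"claw":1},{"dx":-7.4,"dy":0,"dz":-5.5,"rx":0,"ry":0.005,"rz":0,"claw":1}]}}

```text
time: 20.0
tool_pos: [0.5593, -0.1229, 0.1401]
tool_rot: [-0.003, 1.0, -0.017, -0.002]
contact_force: [0.4, 0.0, -1.3]
gripper_width: -0.001
```

```bash
python3 -c "
from h import *
im=grab_frame('scene');print(ang(im))
im=grab_frame('top');cv2.imwrite('pics/t13.png',cv2.resize(im[80:250,270:460],None,fx=3,fy=3,interpolation=2))
cmd(*cw(.025,0,.086),-.0342)"
```

```text
((np.float64(0.7099539921417577), np.float64(-36.0)), 4)
t 20.1 pos [ 0.5611 -0.1231  0.1393] F [ 1.  -0.8  0.5] w 0.002
  d [ 0.21 -0.01  5.33] r [-0.006  0.003  0.   ] q [-0.35 -0.01  1.8   0.    1.36  1.26]
```

View pics/t13.png

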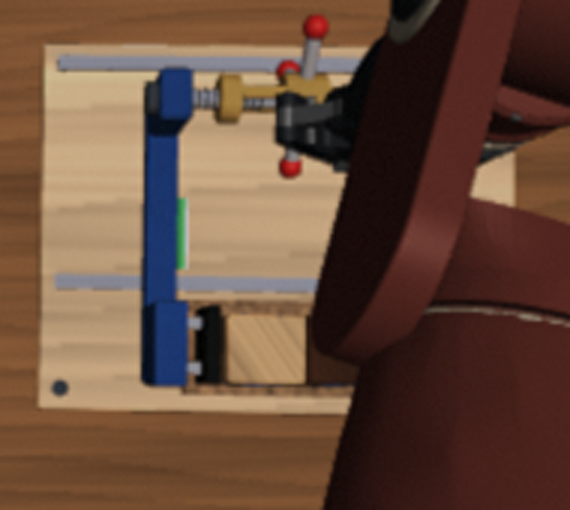

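>>> {"op": "play_rows", "data": {"commands": [{"dx":0,"dy":0,"dz":2.5,"rx":0,"ry":0,"rz":0,"claw":1},{"dx":0,"dy":0,"dz":4.5,"rx":0,"ry":0,"rz":0,"claw":1},{"dx":0,"dy":0,"dz":5.3,"rx":0,"ry":0,"rz":0,"claw":1},{"dx":0,"dy":0,"dz":5.3,"rx":0,"ry":0,"rz":0,"claw":1}]}}

```text
time: 20.5
tool_pos: [0.5611, -0.1226, 0.0852]
tool_rot: [-0.003, 1.0, -0.017, -0.003]
contact_force: [0.7, 0.2, -0.2]
gripper_width: -0.0
```

>>> {"op": "play_rows", "data": {"commands": [{"dx":1.2,"dy":0,"dz":0,"rx":0,"ry":0,"rz":0,"claw":1},{"dx":2.2,"dy":0,"dz":0,"rx":0,"ry":0,"rz":0,"claw":1},{"dx":3.2,"dy":0,"dz":0,"rx":0,"ry":0,"rz":0,"claw":1},{"dx":4.2,"dy":0,"dz":0,"rx":0,"ry":0,"rz":0,"claw":1},{"dx":5.1,"dy":0,"dz":0,"rx":0,"ry":0,"rz":0,"claw":1}]}}

```text
time: 21.0
tool_pos: [0.6122, -0.1244, 0.0864]
tool_rot: [-0.003, 1.0, -0.017, -0.004]
contact_force: [-8.7, -0.3, -0.8]
gripper_width: 0.001
```

```bash
python3 -c "
from h import *
im=grab_frame('scene');print(ang(im))
cmd(*cw(.081,0,.086),-.0342)"
```

```text
((np.float64(0.6493410341175816), np.float64(22.0)), 3)
t 21.05 pos [ 0.613  -0.1245  0.0861] F [-5.7  0.2  3.7] w -0.001
  d [ 0.6  -0.01  0.  ] r [-0.007  0.007  0.001] q [-0.32  0.16  1.71  0.    1.28  1.28]
```

>>> {"op": "play_rows", "data": {"commands": [{"dx":0.4,"dy":0,"dz":0,"rx":0,"ry":0.005,"rz":0,"claw":1},{"dx":0.6,"dy":0,"dz":0,"rx":0,"ry":0.005,"rz":0,"claw":1},{"dx":0.6,"dy":0,"dz":0,"rx":0,"ry":0.005,"rz":0,"claw":1}]}}

```text
time: 21.35
tool_pos: [0.6177, -0.1247, 0.0857]
tool_rot: [-0.003, 1.0, -0.017, -0.004]
contact_force: [-6.4, -0.6, -0.7]
gripper_width: 0.003
```

>>> {"op": "play_rows", "data": {"commands": [{"dx":-0.6,"dy":0,"dz":0,"rx":0,"ry":0.005,"rz":0,"claw":1},{"dx":-0.6,"dy":0,"dz":-4,"rx":0,"ry":0.005,"rz":0,"claw":1},{"dx":-0.6,"dy":0,"dz":-9,"rx":0,"ry":0.005,"rz":0,"claw":1},{"dx":-0.6,"dy":5,"dz":-12,"rx":0,"ry":0.005,"rz":0,"claw":1},{"dx":-0.6,"dy":10,"dz":-12,"rx":0,"ry":0.005,"rz":0,"claw":1}]}}

```text
time: 21.85
tool_pos: [0.6137, -0.2192, 0.2134]
tool_rot: [-0.001, 1.0, -0.015, 0.005]
contact_force: [0.5, -0.9, 0.3]
gripper_width: 0.0
```

>>> {"op": "play_rows", "data": {"commands": [{"dx":0,"dy":25,"dz":0,"rx":0,"ry":0,"rz":0,"claw":1},{"dx":0,"dy":25,"dz":0,"rx":0,"ry":0,"rz":0,"claw":1},{"dx":0,"dy":25,"dz":0,"rx":0,"ry":0,"rz":0,"claw":1},{"dx":0,"dy":25,"dz":0,"rx":0,"ry":0,"rz":0,"claw":1},{"dx":0,"dy":25,"dz":0,"rx":0,"ry":0,"rz":0,"claw":1}]}}

```text
time: 22.35
tool_pos: [0.607, -0.4706, 0.2152]
tool_rot: [0.001, 1.0, -0.015, 0.007]
contact_force: [0.6, -0.4, -0.3]
gripper_width: 0.001
```

```bash
python3 -c "
from h import *
im=grab_frame('scene');print(ang(im))
cv2.imwrite('pics/s14.png',cv2.resize(im[100:300,40:260],None,fx=3,fy=3,interpolation=2))
im=grab_frame('top');cv2.imwrite('pics/t14.png',cv2.resize(im[80:250,270:460],None,fx=3,fy=3,interpolation=2))
cmd(*cw(.081,0,.086),-.0342)"
```

```text
((np.float64(0.674485989811575), np.float64(31.0)), 3)
t 22.45 pos [ 0.6053 -0.4748  0.2137] F [-0.6  0.5 -0.9] w 0.003
  d [-3.000e-02 -3.507e+01  1.268e+01] r [ 0.003 -0.012 -0.001] q [-0.76  0.38  1.24  0.01  1.52  0.84]
```

View pics/s14.png

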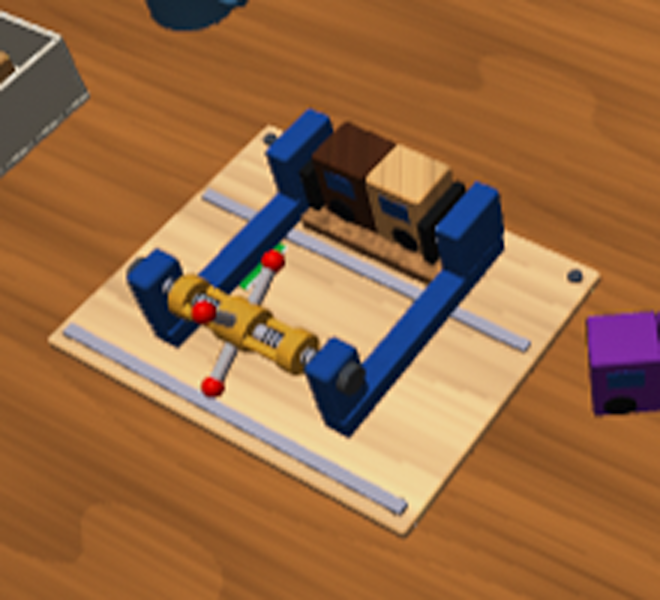

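View pics/t14.png

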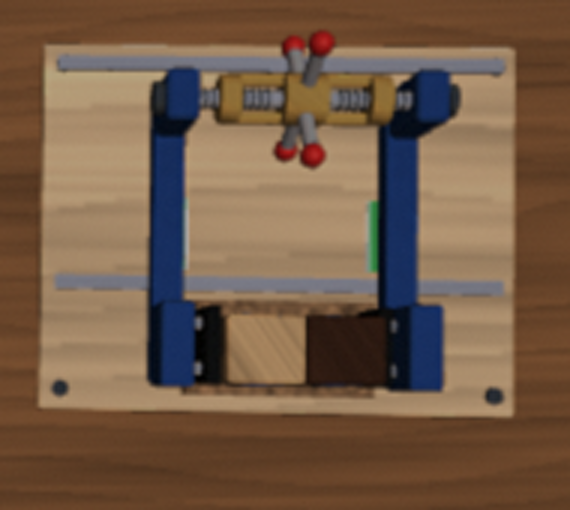

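```bash
python3 -c "
from h import *
f=lambda x,y:((x+.5)/3-.5+270,(y+.5)/3-.5+80)
print('travel L/R',jaw(*f(184.5,235)),jaw(*f(380,235)), 'from turn',np.radians(391)*3.82)
c,s=np.cos(CTH),np.sin(CTH)
W=np.array([ray('top',f(*p),.09)[:2]-CT for p in((228,316),(386,319),(386,384),(228,382))])
L=W@np.array([[c,-s],[s,c]]);print(L.round(4),L.mean(0))
print(proj('top',ray('top',(170,120),.07)))
im=cv2.imread('pics/top0.png')
a=grab_frame('top');print('jar diff',cv2.absdiff(a,im)[100:145,150:195].mean(),monitor.state()['time'])
"
```

```text
travel L/R 26.068443803655242 29.895338073720012 from turn 26.068586773637705
[[-0.0672  0.0493]
 [-0.0675 -0.0498]
 [-0.1086 -0.0501]
 [-0.1091  0.0488]] [-0.08807484 -0.00046852]
[[170. 120.]]
jar diff 0.7624691358024691 22.5
```

```bash
python3 -c "
from plant import ticket,monitor
print(ticket.job_done())"
```

```text
the job is handed in; nothing more can be done
None
```

The van is clamped on the cork bed and I handed the job in at 22.5 s of the 67 s. No verdict is reported, so the results below rest on my own last checks.

**What I did:** I placed the van upright on the bed and let go. I then turned the sleeve with five spokes until the jaws gripped the van, and moved the arm clear. The first push stopped short because the shut fingertips sit about 10 mm above the reported TCP and rode over a ball. I lowered the tool and finished that push.

**Last checks:**
- **Van:** it stands upright with its centre about 3 mm from the bed's centre and is lengthwise along the clamp's y. The jaws closed until the pads met it. I could not measure the pad force directly.
- **Jaw travel:** the sleeve turned to about 391°, which gives 26.1 mm, inside the 22–30 mm range.
- **One disagreement:** the left crossbar edge in the image gives 26.1 mm, but the right gives 29.9 mm. The right edge read about 4 mm high before any turning too, and the jaws always move together, so I took this as image bias.
- **Green bands:** in the top view the left green is almost hidden and part of the right still shows, partly because the crossbar sits above the bands.
- **Jar and arm:** the jar area looks unchanged from the first picture, and the arm is clear of everything.

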